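Hang the blue-handled weight on the sprung hook

TASK

Lift the blue-handled weight straight out of its well and stand it gently, not dropped, in the round dish at the foot of the column, swinging the hook's arm aside first if it is in the way, and let go of it. Then, with the weight standing in the dish, pull the sprung hook down by its white knob, bring it in under the weight's blue handle and let it rise, so that the weight hangs upright and still on the hook, clear above the dish, with nothing touching it but the hook. Leave the other two weights, the beaker and the jar where they are.

Things in the scene. Friction and masses are not known exactly. Their poses are not given: they have to be found in the camera images.
- blue_weight_centre (a point): Centre (69 mm above the underside) of the weight to be hung, the one with a BLUE handle: aluminium, about 500 g (+-15 %), round body 50 mm in diameter and 88 mm tall with a rectangular bail on top, 138 mm tall in all. z up; x along the bail's handle (half a turn changes nothing).
- blue_handle (a point): Centre of the blue handle bar, on the weight's axis, 131 mm above its underside, same axes. Bar 60 mm long (x), 12 thick (y), 14 high: pinch it across y. Two legs, 8 mm wide, at x = +-26 mm. The window below the bar, through which the hook passes along y, is 44 mm wide and 36 high: from 43 mm below this point (top of the body) to 7 mm below it.
- blue_weight: The same weight; origin at the centre of its underside, same axes.
- block: Grey fixed block, 100 x 290 x 85 mm high, origin under its centre. Three wells along its y at -85, 0, +85 mm, 53 mm in diameter, 72 mm deep, floor 13 mm above the table. Each holds one weight, in any order, its body standing 16 mm out of the block, its handle within 0.4 rad of the block's x. Handle tops are 151 mm above the table.
- white_weight_a_centre (a point): Centre of a bystander weight like the blue one but with a white handle. It stays in its well.
- white_weight_b_centre (a point): Centre of the other white-handled bystander weight. It stays in its well.
- dish (a point): Centre of the floor of the dish, 10 mm above the table: a round, dark-floored recess 56 mm in diameter, 8 mm deep, in the foot of the fixed stand (100 mm wide in y, x from -50 to +230 mm from here, 18 mm high). z up; x points to the upright column, 190 mm away: 280 mm tall, up to 68 mm in diameter (spring housing at its foot, boss of the arm).
- swing (a joint): Angle of the hook's arm about the column, rad, -0.5 to 1.0. At 0 the hook is right over the dish; grows as the arm swings towards the dish's +y side. Turns easily and stays where it is left. Arm (12 mm thick, underside 50 mm above hook_seat), knob and hook turn together, knob and hook on a radius of 190 mm.
- hook (a joint): How far arm, knob and hook together are pulled straight down, m: 0 at the top, 0.075 at most. A spring draws them up with about 9 N at the top, 14 N at the bottom: more than the weight weighs, so with the weight on it the hook rises, damped, to the top again. At the top its underside (165 mm above the table) clears the handle (148 mm) of a weight in the dish.
- hook_seat (a point): Middle of the floor of the flat red J hook, where a handle rests, straight below the knob, 171 mm above the table at the top. Axes turn with the arm: x to the column, z up. Hook 14 mm wide (x), 6 thick; floor y = -19 to 19 mm, stem up at y = 13 to 19, open tip at y = -19 to -13, 10 mm high. It enters a bail tip first, moving to -y. Pulled down 57 mm it is level with the window's middle.
- knob_centre (a point): Centre of the round white knob on the arm's end, 92 mm above hook_seat, same axes: 28 mm in diameter, 48 mm high, on a white disc 64 mm in diameter and 6 mm thick (its top 24 mm below this point). Free above.
- beaker_centre (a point): Centre of a bystander glass beaker, 56 mm in diameter, 100 mm tall, between block and stand.
- jar_centre (a point): Centre of a bystander amber jar with black cap, 64 mm in diameter, 120 mm tall, behind the block.
Things that resemble listed ones, but are neither listed nor needed, are in the scene too. What is shaped like the blue_weight but red is not meant.

How it is judged:
On the way, in this order (a step that is already met when the one before it is completed fails the run):
1. the blue-handled weight stands upright in the dish, let go (horizontal distance between blue_weight_centre and dish below 0.008 m and height (world z) of blue_weight_centre below 0.086 m and angle between blue_weight_centre's own z axis and vertical below 0.1 rad and contact force between the fingers and blue_weight below 0.2 N), for 0.2 s.
2. the hook is pulled down at least 40 mm while the weight stands in the dish (all of step 1 and value of joint hook above 0.04 m), for 0.1 s.
At the end, for the whole second after the job is handed in: The blue-handled weight hangs on the hook (handle within 30 mm of its floor), 15 mm or more above its place in the dish, within 50 mm of it sideways, upright within 0.2 rad, under 40 mm/s; white weights moved under 20 mm, beaker and jar under 25 mm (distance between blue_handle and hook_seat below 0.03 m and height (world z) of blue_weight_centre above 0.094 m and horizontal distance between blue_weight_centre and dish below 0.05 m and angle between blue_weight_centre's own z axis and vertical below 0.2 rad and linear speed of blue_weight below 0.04 m/s and distance of each of white_weight_a_centre, white_weight_b_centre from where it was at the start of the episode below 0.02 m and distance of each of beaker_centre, jar_centre from where it was at the start of the episode below 0.025 m); the robot touches nothing.
It fails at once if the weight was dropped at the dish (moving over 0.5 m/s there, out of the fingers) (horizontal distance between blue_weight_centre and dish below 0.05 m and height (world z) of blue_weight_centre below 0.13 m and contact force between the fingers and blue_weight below 0.2 N and linear speed of blue_weight above 0.5 m/s).
It fails at once if a white-handled weight, the beaker or the jar was disturbed (distance of any of white_weight_a_centre, white_weight_b_centre from where it was at the start of the episode above 0.02 m or distance of any of beaker_centre, jar_centre from where it was at the start of the episode above 0.025 m).
It also fails if it takes over 72 s, if anything falls off the work surface, if the arm or the gripper's body presses on something with over 40 N, if the wrist force passes 120 N, or if a joint passes its speed limit or range.

ROBOT

A 6-joint arm with a two-finger parallel gripper is mounted at the origin on the work surface. World frame = base frame: x ahead of the robot, y to its left, z up, the work surface at z = 0. Lengths are in m, angles in rad, forces in N, time in s.
With the tool pointing down it reaches from about 0.375 to 0.9 m from the base axis. Payload 3.1 kg.
Tool frame: the origin (TCP) lies midway between the tips of the shut fingers; the grasp point (between the pads) lies manip.grip_depth behind it (manip.grip_depth is the distance from the TCP to the grasp point, in m); z points along the fingers, y is the direction in which the jaws open and shut (so a half turn about z gives the same grasp; the last joint's range is limited). The gripper opens to 85 mm and grips with 20 to 120 N. Pads are 22 mm wide; open, the fingers measure 114 mm over their backs; the gripper's body (76 mm by 85 mm) begins 54 mm behind the grasp point. The pads swing forward as they close: fully open they stand 13 mm farther back than shut.
Start: joints at [-1.323, 0.527, 1.433, -0, 1.181, -0.178], TCP at [0.259, -0.569, 0.2] pointing down, gripper open.
Joint ranges: [-3.08, 3.08], [-0.75, 2.2], [0.22, 2.44], [-1.43, 4.57], [0, 2.65], [-2.85, 2.85]. Speed limits (rad/s): [2.79, 2.79, 3.14, 3.14, 3.14, 3.14].

INTERFACE

Orientations are given as a unit quaternion [x, y, z, w].
In Python, from station import manip, vision gives the robot as it stands.
- The arm moves only by the shell command python3 -m crank 'ROWS' [FORCE]. ROWS is JSON, a list of rows, each an object with "grip": the closure, from 0 (fully open) to 1 (shut); "offset": the shift along the tool's x, y, z in mm, a list of three; "angular": the turn, a rotation vector about the tool's x, y, z in degrees, a list of three. A call has 1 to 10 rows; each row is the pose to reach, as a shift and turn from the pose commanded when the call began, along the tool's axes at that moment; what a row does not reach only later rows make up. A row lasts 1/10 s, in which the tool goes at most 50 mm and 8.59 degrees, less where a joint would pass 70% of its speed; a pose out of reach is approached as far as the arm can. A call with a gripper value outside its range is refused whole. The fingers move at their own pace and stop on an object; FORCE is the grip in N (left out, the last holds). Time passes only in rows, so rows that repeat a pose let the fingers close. It gives the time, the measured TCP pose, the force and the opening at its end, in the units of the state.
- manip.sense(): the state, without advancing time (a new reading comes with each control period).
- vision.snapshot(name): name is "side" or "top"; returns a dict with "pixels" (420x560x3 uint8, red, green, blue), "intrinsics" (3x3 intrinsics, pixels), "dist" ([k1, k2, p1, p2, k3] as OpenCV has them; the pictures are not rectified), "R" (3x3) and "t" (3): a world point X has camera coordinates R X + t. Camera axes: x right, y down, z forward; pixel columns grow to the right and rows downward; lengths in m; the calibration is good to about 2 mm. A picture is of the moment at which its call begins. There is no depth.
- manip.sign_off(): hands the job in, once; it reports no verdict.
The state is a dict: "t": time; "q": joint angles; "qd": joint speeds; "tau": joint torques, N m; "tcp_pos": TCP position; "tool_rot": TCP orientation; "force": force on the tool from outside, world axes, zero at the start; "ft_torque": the same for the moment, N m; "finger_gap": opening from 0.0 (shut) to 1.0 (fully open).
Only numpy, scipy, OpenCV 4.12 (cv2) and the standard library are available. Lean on these libraries where they do the work, as an engineer would, in place of code of your own. Each camera call takes 0.05 s, during which the arm holds its last target.

## Working session

There is one attempt and no reset: what is moved stays moved. The work goes in short steps, Python scripts to look and compute and a shell command to move; the robot and the scene stay as the last step left them, time stands still between calls to the robot, and variables do not carry over. Pictures are saved under pics/ and viewed, and the job is handed in when it is done.

```bash
ls -R . | head -30; mkdir -p pics; python3 - <<'E'
from station import manip, vision
import cv2, numpy as np
print(manip.sense(), manip.grip_depth)
for n in ("side","top"):
    s=vision.snapshot(n); cv2.imwrite(f"pics/{n}0.png",cv2.resize(s["pixels"][:,:,::-1],(800,600),interpolation=cv2.INTER_CUBIC))
    print(n,s["intrinsics"],s["dist"],s["R"],s["t"])
    np.savez(f"{n}0.npz",**{k:np.array(v) for k,v in s.items()})
E
```

```text
.:
pics

./pics:
{'t': 0.0, 'q': array([-1.32250895e+00,  5.28426903e-01,  1.43386065e+00,  1.79459809e-05,
        1.18137045e+00, -1.78514411e-01]), 'qd': array([ 0.00090383,  0.00064551, -0.00143522,  0.00274456,  0.00138654,
       -0.00058698]), 'tau': array([ 1.51881586e-04, -4.42346227e+01, -1.78020483e+01, -1.82121362e-04,
        8.39654880e-03,  3.00779028e-06]), 'tcp_pos': array([ 0.25856336, -0.56818831,  0.19897103]), 'tool_rot': array([ 9.77316512e-01,  2.11781416e-01, -2.77264957e-05, -1.03233579e-03]), 'force': array([-0.58396656,  0.71186805, -0.61192115]), 'ft_torque': array([-0.05927144, -0.04534119, -0.01196073]), 'finger_gap': 1.0005267886417593} 0.0187
side [[438.02259997   0.         280.52599313]
 [  0.         438.02259997 209.00857609]
 [  0.           0.           1.        ]] [-0.14025869  0.          0.          0.          0.        ] [[-0.98016532 -0.19745252  0.01698401]
 [-0.11707136  0.50773239 -0.85352335]
 [ 0.15990701 -0.83858233 -0.52077772]] [0.49151023 0.21546295 1.017122  ]
top [[380.25858561   0.         273.09942797]
 [  0.         380.25858561 207.04722499]
 [  0.           0.           1.        ]] [0.0250934 0.        0.        0.        0.       ] [[ 0.0117431  -0.99973897  0.01959829]
 [-0.99505812 -0.01361623 -0.09835617]
 [ 0.09859735 -0.01834643 -0.99495828]] [-0.07279926  0.55629386  0.80389174]
```

View pics/side0.png

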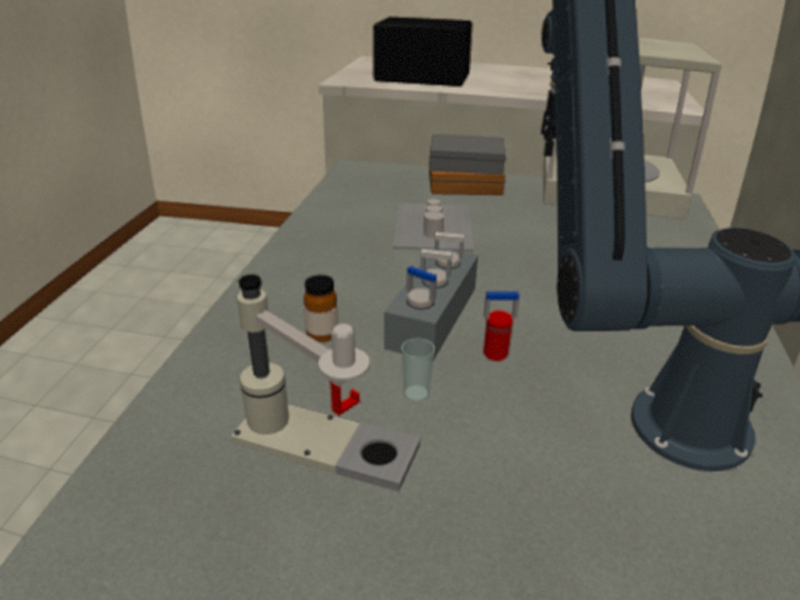

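View pics/top0.png

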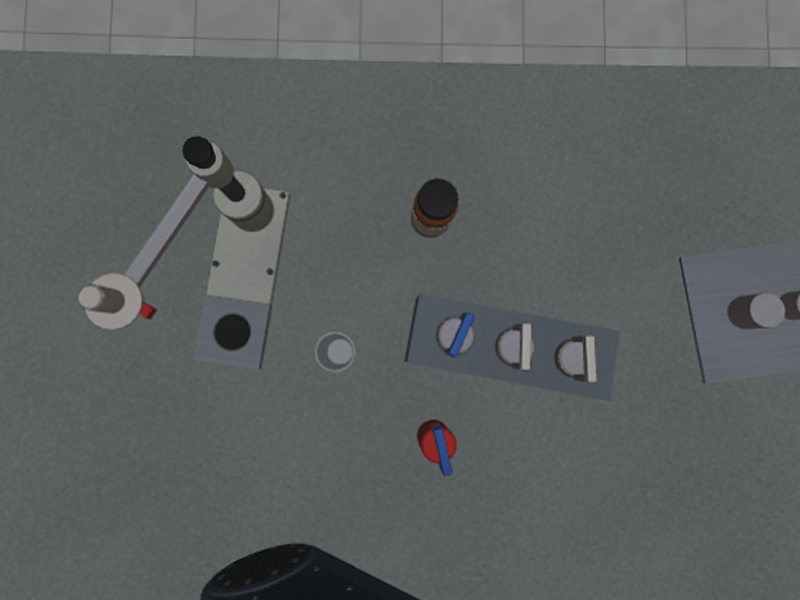

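The top view shows the blue weight at about (458,335), the dish at (232,331), and the arm swung to the +y side with its knob at about (92,298). The red decoy is at (438,442). I'll take closer crops next.

```bash
cat > h.py <<'E'
import numpy as np, cv2
def cam(n): 
    d=np.load(n); return d
def ray(d,u,v):
    p=cv2.undistortPoints(np.array([[[u,v]]],float),d["intrinsics"],d["dist"])[0,0]
    c=-d["R"].T@d["t"]; return c, d["R"].T@np.array([p[0],p[1],1])
def onz(d,u,v,z):
    c,r=ray(d,u,v); return c+r*(z-c[2])/r[2]
def proj(d,X):
    return cv2.projectPoints(np.array(X,float).reshape(-1,3),cv2.Rodrigues(d["R"])[0],d["t"],d["intrinsics"],d["dist"])[0][:,0]
def crop(d,x0,y0,w,h,k,name):
    im=d["pixels"][y0:y0+h,x0:x0+w,::-1]; im=cv2.resize(im,None,fx=k,fy=k,interpolation=cv2.INTER_CUBIC)
    cv2.imwrite(name,im)
def grab(n,f):
    from station import vision
    s=vision.snapshot(n); np.savez(f,**{k:np.array(v) for k,v in s.items()}); return np.load(f)
E
python3 - <<'E'
from h import *
t=cam("top0.npz"); s=cam("side0.npz")
crop(t,280,195,130,95,6,"pics/t_w.png")
crop(t,50,85,160,180,3.3,"pics/t_s.png")
crop(s,260,170,80,80,7,"pics/s_w.png")
crop(s,150,180,160,170,3.5,"pics/s_s.png")
E
```

```text
(no output)
```

View pics/t_w.png

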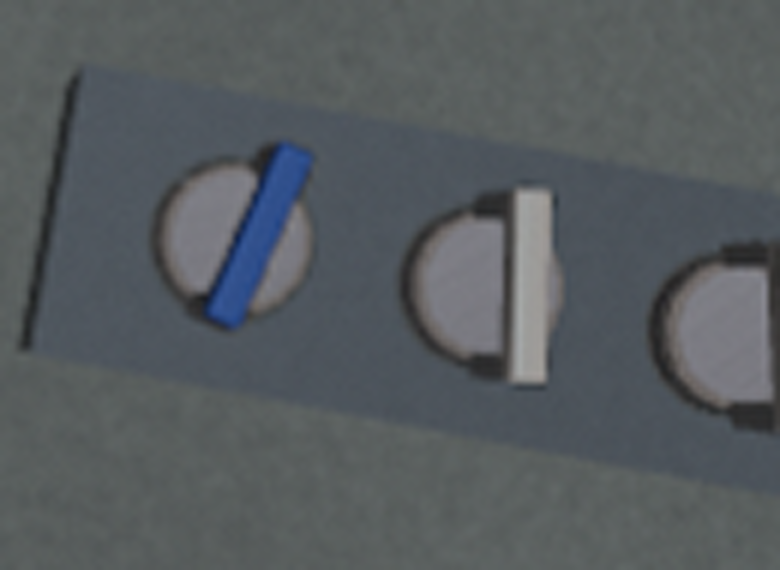

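View pics/t_s.png

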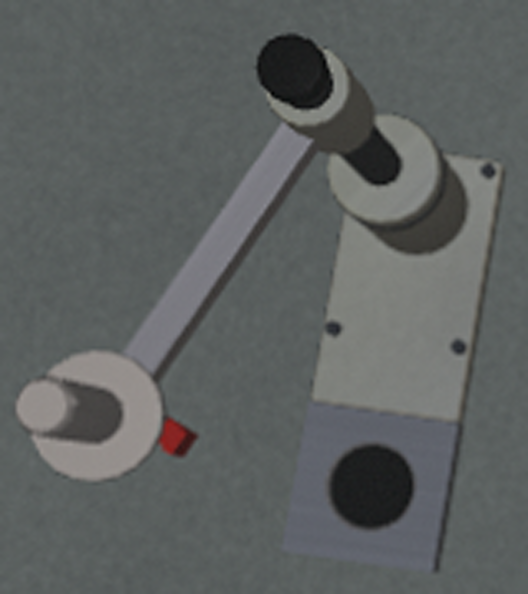

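View pics/s_w.png

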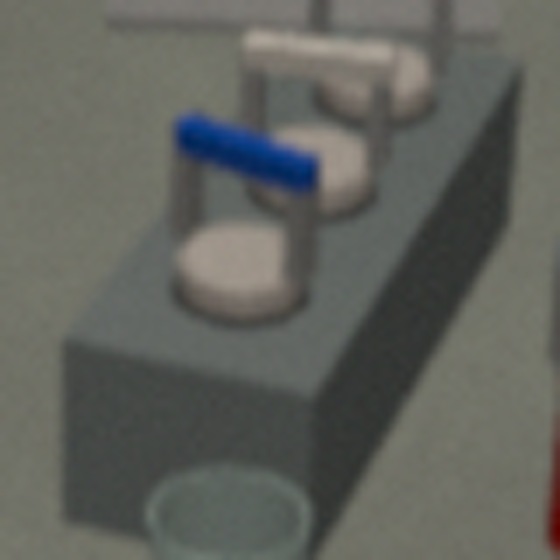

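View pics/s_s.png

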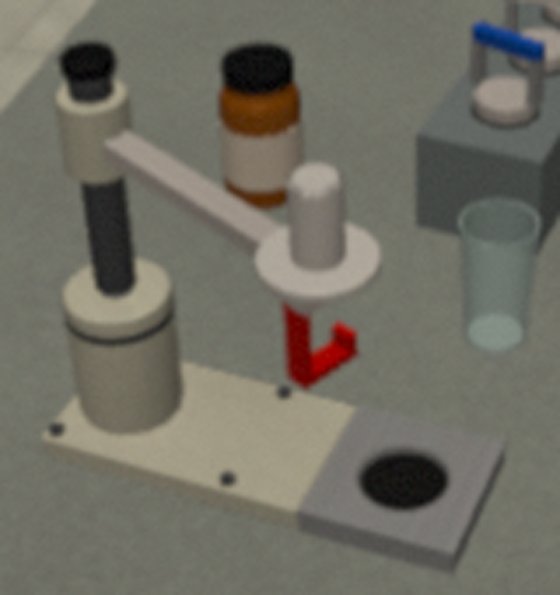

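```bash
python3 - <<'E'
from h import *
t=cam("top0.npz"); s=cam("side0.npz")
def T(d,X,Y,x0,y0,k,z): return onz(d,(X+.5)/k-.5+x0,(Y+.5)/k-.5+y0,z)
W=lambda X,Y,z:T(t,X,Y,280,195,6,z)
S=lambda X,Y,z:T(t,X,Y,50,85,3.3,z)
cs=[W(*p,0.151) for p in((283,142),(313,155),(240,330),(207,316))]
print("handle",np.mean(cs,0)); a=(cs[0]+cs[1]-cs[2]-cs[3])/2; print("axis",a,np.degrees(np.arctan2(a[1],a[0])), np.linalg.norm(a))
print("body disc",W(234,240,.101))
print("handle side",T(s,248,152,260,170,7,.144))
print("dish",S(371,486,.018),S(371,488,.012),"side",T(s,403,480,150,180,3.5,.015))
for n,p in dict(fl=(282,549),fr=(437,571),br=(503,165)).items(): print(n,S(*p,.018))
print("knobtop",S(45,406,.287),"disc",S(97,415,.239), "coltop",S(292,71,.28),"housing",S(386,168,.1))
print("side knobtop",T(s,316,178,150,180,3.5,.287),"disc",T(s,318,258,150,180,3.5,.239))
for p in ((160,85),(10,0)): pass
print("beaker", onz(t,(340/800*560),(351/800*560),0.003),onz(t,335/800*560,352/800*560,.1))
E
```

```text
handle [ 0.49639801 -0.15669703  0.151     ]
axis [ 0.0540979  -0.02315401  0.        ] -23.17101877845111 0.058844637924533566
body disc [ 0.4962682  -0.15531796  0.101     ]
handle side [ 0.49716576 -0.15978364  0.144     ]
dish [0.50028658 0.17587446 0.018     ] [0.49913711 0.17744021 0.012     ] side [0.50095839 0.17660193 0.015     ]
fl [0.45836026 0.23199967 0.018     ]
fr [0.44496833 0.13051387 0.018     ]
br [0.7192977  0.09546458 0.018     ]
knobtop [0.52634134 0.24885356 0.287     ] disc [0.52660754 0.24918151 0.239     ] coltop [0.68592736 0.14923996 0.28      ] housing [0.69212198 0.15228579 0.1       ]
side knobtop [0.52603525 0.25112506 0.287     ] disc [0.52642557 0.25186464 0.239     ]
beaker [0.47210093 0.01097435 0.003     ] [0.47099607 0.01085005 0.1       ]
```

Results from the pictures:

| Item | Position or angle |
|---|---|
| Handle | (0.496, -0.157), bail at -23° |
| Dish | (0.500, 0.176), stand x at -7.4° |
| Column | (0.6885, 0.152) |
| Knob | (0.526, 0.250), swing about 0.415 rad |

I'll swing the arm further aside first, gripping the knob.

```bash
cat > plan.py <<'E'
import sys, numpy as np
from scipy.spatial.transform import Rotation as R
from station import manip
def plan(pos,yaw,start=None):
    s=manip.sense(); p,q=(s["tcp_pos"],R.from_quat(s["tool_rot"])) if start is None else start
    y=np.radians(yaw); 
    g=R.from_matrix(np.array([[np.cos(y),np.sin(y),0],[np.sin(y),-np.cos(y),0],[0,0,-1.]]))
    off=q.inv().apply(np.array(pos)-p)*1000; ang=(q.inv()*g).as_rotvec(degrees=True)
    print("off",off.round(1),"ang",ang.round(1)); return g
def st():
    s=manip.sense(); x=R.from_quat(s["tool_rot"]).as_matrix()
    print("t",round(s["t"],2),"tcp",s["tcp_pos"].round(4),"yaw",np.degrees(np.arctan2(x[1,0],x[0,0])).round(2),"tilt",np.degrees(np.arccos(-x[2,2])).round(2),"F",s["force"].round(1),"gap",round(s["finger_gap"],3),"q",s["q"].round(2))
if __name__=="__main__":
    st()
    a=[float(x) for x in sys.argv[1:]]
    for i in range(0,len(a)-3,4): plan(a[i:i+3],a[i+3])
E
python3 plan.py .42 -.15 .36 100   .526 .2495 .36 148.8
```

```text
t 0.1 tcp [ 0.2586 -0.5682  0.199 ] yaw 24.46 tilt 0.11 F [-0.1 -0.9 -0. ] gap 0.998 q [-1.32  0.53  1.43 -0.    1.18 -0.18]
off [ 320.1 -314.2 -160.3] ang [ -0.1  -0.1 -75.5]
off [ 582.  -633.9 -159.5] ang [-0.000e+00 -1.000e-01 -1.243e+02]
```

```bash
python3 -m crank '[{"grip":0,"offset":[60,-60,-160],"angular":[0,0,-20]},{"grip":0,"offset":[60,-60,-160],"angular":[0,0,-20]},{"grip":0,"offset":[60,-60,-160],"angular":[0,0,-20]},{"grip":0,"offset":[320,-314,-160],"angular":[0,0,-75]},{"grip":0,"offset":[320,-314,-160],"angular":[0,0,-75]},{"grip":0,"offset":[320,-314,-160],"angular":[0,0,-75]},{"grip":0,"offset":[320,-314,-160],"angular":[0,0,-75]},{"grip":0,"offset":[320,-314,-160],"angular":[0,0,-75]},{"grip":0,"offset":[320,-314,-160],"angular":[0,0,-75]},{"grip":0,"offset":[320,-314,-160],"angular":[0,0,-75]}]' 40; python3 plan.py .526 .2495 .36 148.8
```

```text
t: 1.1
tcp_pos: [0.4096, -0.1755, 0.3577]
tool_rot: [0.645, 0.764, 0.0, -0.0]
force: [0.6, -0.4, -1.3]
finger_gap: 1.001
t 1.1 tcp [ 0.4096 -0.1755  0.3577] yaw 99.65 tilt 0.02 F [ 0.6 -0.4 -1.3] gap 1.001 q [-0.66  0.11  1.62  0.    1.42 -0.83]
off [399.5 186.   -2.2] ang [  0.   -0.  -49.1]
```

```bash
python3 -m crank '[{"grip":0,"offset":[380,175,0],"angular":[0,0,-49]},{"grip":0,"offset":[380,175,0],"angular":[0,0,-49]},{"grip":0,"offset":[380,175,0],"angular":[0,0,-49]},{"grip":0,"offset":[380,175,0],"angular":[0,0,-49]},{"grip":0,"offset":[380,175,0],"angular":[0,0,-49]},{"grip":0,"offset":[380,175,0],"angular":[0,0,-49]},{"grip":0,"offset":[380,175,0],"angular":[0,0,-49]},{"grip":0,"offset":[380,175,0],"angular":[0,0,-49]},{"grip":0,"offset":[380,175,0],"angular":[0,0,-49]},{"grip":0,"offset":[380,175,0],"angular":[0,0,-49]}]'; python3 -m crank '[{"grip":0,"offset":[0,0,0],"angular":[0,0,0]},{"grip":0,"offset":[0,0,0],"angular":[0,0,0]}]';python3 plan.py .526 .2495 .36 148.8
```

```text
t: 2.1
tcp_pos: [0.5196, 0.2281, 0.3568]
tool_rot: [0.27, 0.963, -0.0, -0.001]
force: [-0.0, -0.1, 0.7]
finger_gap: 0.999
t: 2.3
tcp_pos: [0.5194, 0.2244, 0.3577]
tool_rot: [0.273, 0.962, -0.001, -0.0]
force: [-0.2, -0.1, 0.5]
finger_gap: 0.997
t 2.3 tcp [0.5194 0.2244 0.3577] yaw 148.35 tilt 0.07 F [-0.2 -0.1  0.5] gap 0.997 q [ 0.21  0.3   1.36 -0.    1.48 -0.81]
off [ 7.6 24.8 -2.3] ang [-0.1 -0.  -0.4]
```

```bash
python3 -m crank '[{"grip":0,"offset":[8,25,0],"angular":[0,0,0]},{"grip":0,"offset":[8,25,0],"angular":[0,0,0]},{"grip":0,"offset":[8,25,30],"angular":[0,0,0]},{"grip":0,"offset":[8,25,60],"angular":[0,0,0]},{"grip":0,"offset":[8,25,85],"angular":[0,0,0]},{"grip":0,"offset":[8,25,85],"angular":[0,0,0]},{"grip":0,"offset":[8,25,85],"angular":[0,0,0]}]'; python3 - <<'E'
from h import *
for n in("top","side"):
    d=grab(n,n+"1.npz"); cv2.imwrite(f"pics/{n}1.png",cv2.resize(d["pixels"][:,:,::-1],(800,600)))
E
python3 plan.py .526 .2495 .247 148.8
```

```text
t: 3.0
tcp_pos: [0.5263, 0.2503, 0.2733]
tool_rot: [0.273, 0.962, -0.0, -0.0]
force: [0.8, 0.4, 0.1]
finger_gap: 1.002
t 3.1 tcp [0.5274 0.251  0.2748] yaw 148.4 tilt 0.21 F [-0.   0.1 -0.3] gap 0.999 q [ 0.25  0.39  1.45 -0.    1.3  -0.77]
off [ 0.4 -2.1 27.8] ang [ 0.1  0.1 -0.4]
```

View pics/side1.png

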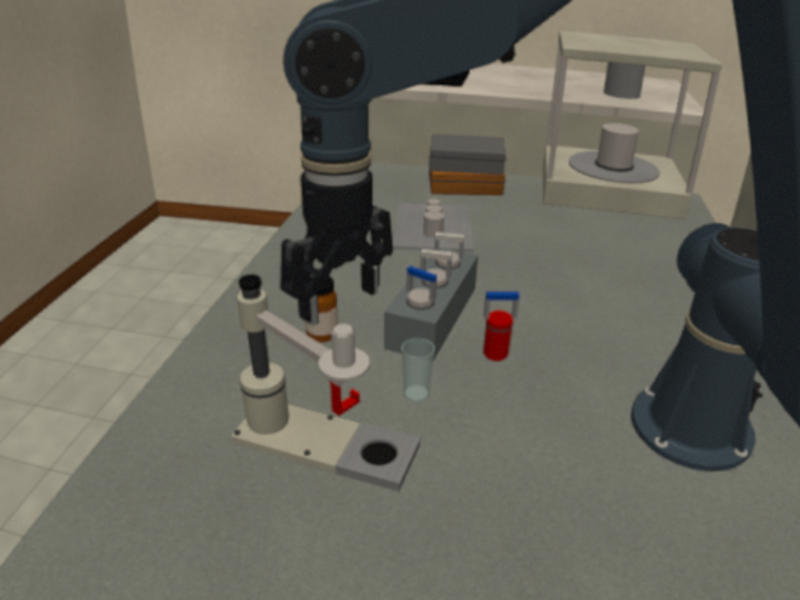

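View pics/top1.png

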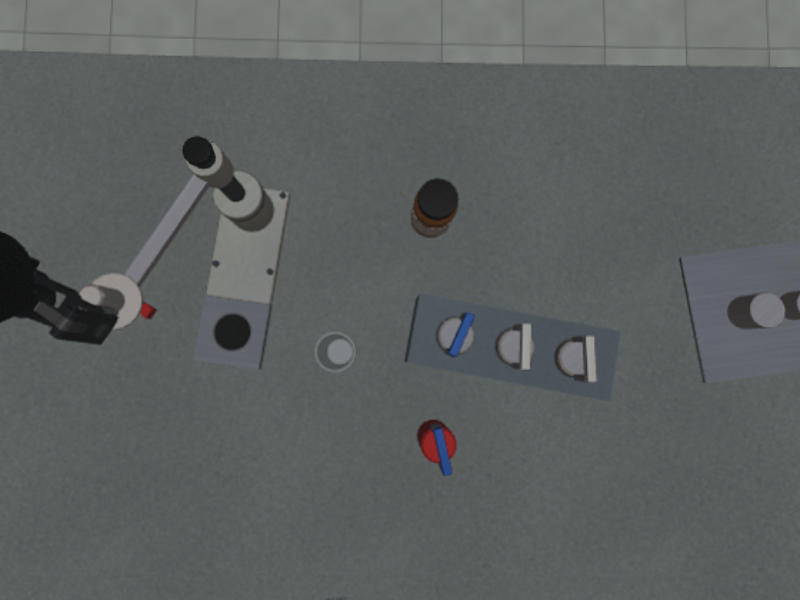

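```bash
python3 - <<'E'
from h import *
for n in("top","side"):
    d=cam(n+"1.npz")
    for P in((.5274,.251,.2748),(.5274,.251,.288),(.5265,.2495,.287),(.549,.288,.288),(.505,.215,.288)): print(n,P,(proj(d,P)*800/560).round(0))
E
```

```text
top (0.5274, 0.251, 0.2748) [[ 95. 297.]]
top (0.5274, 0.251, 0.288) [[ 88. 296.]]
top (0.5265, 0.2495, 0.287) [[ 90. 297.]]
top (0.549, 0.288, 0.288) [[ 52. 274.]]
top (0.505, 0.215, 0.288) [[122. 318.]]
side (0.5274, 0.251, 0.2748) [[342. 338.]]
side (0.5274, 0.251, 0.288) [[342. 328.]]
side (0.5265, 0.2495, 0.287) [[343. 328.]]
side (0.549, 0.288, 0.288) [[315. 344.]]
side (0.505, 0.215, 0.288) [[367. 315.]]
```

```bash
python3 - <<'E'
from h import *
crop(cam("side1.npz"),180,130,110,150,5,"pics/s1c.png")
crop(cam("top1.npz"),0,140,130,110,6,"pics/t1c.png")
E
```

```text
(no output)
```

View pics/s1c.png

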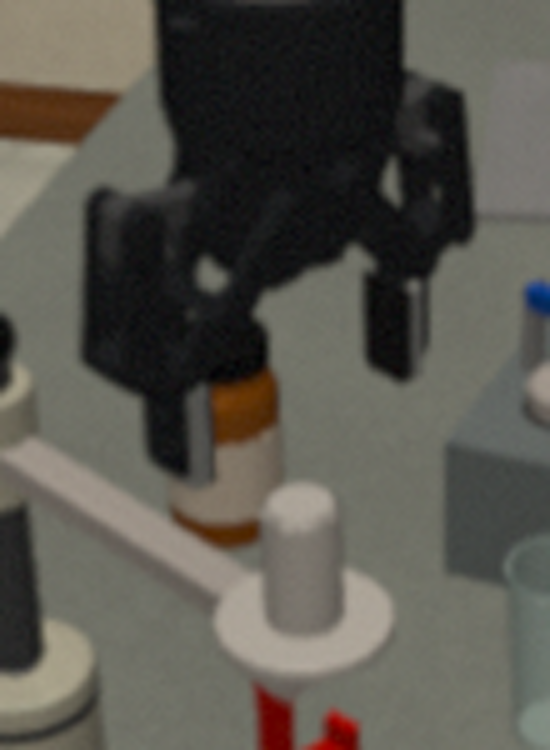

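View pics/t1c.png

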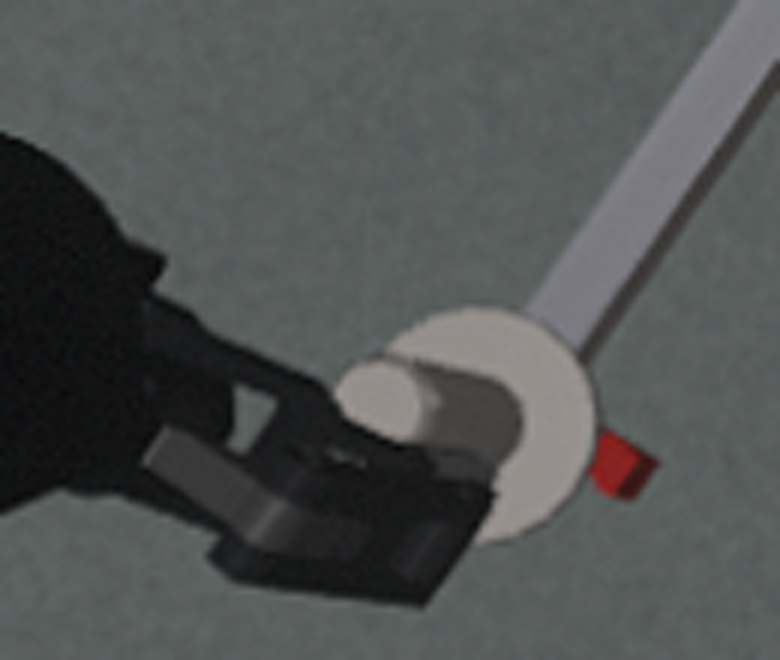

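```bash
python3 - <<'E'
from h import *
t=cam("top1.npz");s=cam("side1.npz")
def tri(a,b):
    c1,r1=ray(t,*a);c2,r2=ray(s,*b)
    A=np.stack([r1,-r2],1);k=np.linalg.lstsq(A,c2-c1,rcond=None)[0]
    p,q=c1+r1*k[0],c2+r2*k[1];print(((p+q)/2).round(4),np.linalg.norm(p-q).round(4))
tri((76.2,231.2),(259.2,204))
tri((81.7,221.7),(259.2,204))
tri((81.7,221.7),(261,206))
# knob top
tri((380/6,140+400/6),(180+300/5,130+497/5))
E
```

```text
[0.4961 0.2129 0.3204] 0.0105
[0.5037 0.2067 0.3166] 0.0013
[0.5021 0.2077 0.3137] 0.0049
[0.5272 0.2485 0.2875] 0.0012
```

```bash
python3 -m crank '[{"grip":0.5,"offset":[0,0,-50],"angular":[0,0,0]},{"grip":1,"offset":[0,0,-50],"angular":[0,0,0]},{"grip":1,"offset":[0,0,-50],"angular":[0,0,0]},{"grip":1,"offset":[0,0,-50],"angular":[0,0,0]},{"grip":1,"offset":[0,0,-50],"angular":[0,0,0]},{"grip":1,"offset":[0,0,-50],"angular":[0,0,0]},{"grip":1,"offset":[0,0,-50],"angular":[0,0,0]},{"grip":1,"offset":[0,0,-50],"angular":[0,0,0]}]'; python3 plan.py; python3 - <<'E'
from h import *
for n in("top","side"): d=grab(n,n+"2.npz")
crop(cam("side2.npz"),180,100,110,150,5,"pics/s2c.png")
crop(cam("top2.npz"),0,140,130,110,6,"pics/t2c.png")
from station import manip
p=manip.sense()["tcp_pos"]
print(p,proj(cam("side2.npz"),p),proj(cam("top2.npz"),p))
E
```

```text
t: 3.9
tcp_pos: [0.5259, 0.2514, 0.3223]
tool_rot: [0.272, 0.962, -0.0, -0.0]
force: [-0.5, 0.5, -0.2]
finger_gap: -0.003
t 3.9 tcp [0.5259 0.2514 0.3223] yaw 148.46 tilt 0.05 F [-0.5  0.5 -0.2] gap -0.003 q [ 0.25  0.35  1.38 -0.    1.41 -0.77]
[0.5260185  0.25146561 0.32255695] [[239.19476441 212.79268429]] [[ 47.61437727 205.401769  ]]
```

View pics/s2c.png

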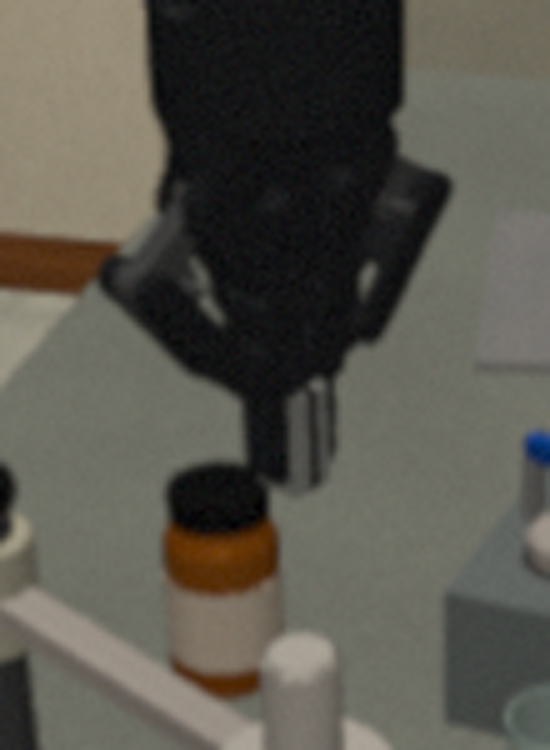

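View pics/t2c.png

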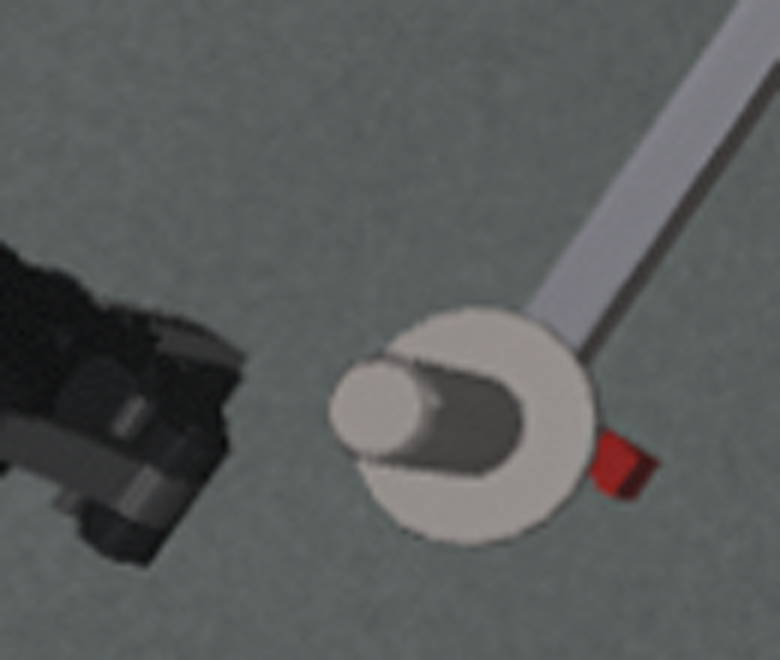

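```bash
python3 - <<'E'
from h import *
t=cam("top2.npz");s=cam("side2.npz")
def tri(a,b):
    c1,r1=ray(t,*a);c2,r2=ray(s,*b)
    A=np.stack([r1,-r2],1);k=np.linalg.lstsq(A,c2-c1,rcond=None)[0]
    p,q=c1+r1*k[0],c2+r2*k[1];print(((p+q)/2).round(4),np.linalg.norm(p-q).round(4))
for a in((195,490),(228,445),(150,565),(190,505)):
  for b in((298,490),(315,485)): tri((a[0]/6,140+a[1]/6),(180+b[0]/5,100+b[1]/5))
E
```

```text
[0.5122 0.2552 0.3526] 0.0215
[0.5096 0.2534 0.3543] 0.0164
[0.5182 0.2496 0.3494] 0.0132
[0.5156 0.2478 0.3511] 0.008
[0.5026 0.2626 0.3573] 0.0356
[0.5002 0.2608 0.3588] 0.0305
[0.5104 0.2561 0.3532] 0.0245
[0.5078 0.2543 0.3548] 0.0194
```

```bash
python3 - <<'E'
from h import *
t=cam("top2.npz");s=cam("side2.npz")
print(-t["R"].T@t["t"],-s["R"].T@s["t"])
for z in(.3225,.335,.345,.35,.36):
  for dx,dy in((0,0),(-.0076,-.0123)):
    P=(.526+dx,.2515+dy,z); a=proj(t,P)[0];b=proj(s,P)[0]
    print(P,"topcrop",((a-[0,140])*6).round(),"sidecrop",((b-[180,100])*5).round())
E
```

```text
[ 0.47513801 -0.05045709  0.85598041] [0.34434089 0.84059295 0.70524932]
(0.526, 0.2515, 0.3225) topcrop [286. 393.] sidecrop [296. 564.]
(0.5184, 0.2392, 0.3225) topcrop [338. 426.] sidecrop [328. 548.]
(0.526, 0.2515, 0.335) topcrop [254. 387.] sidecrop [295. 532.]
(0.5184, 0.2392, 0.335) topcrop [308. 421.] sidecrop [327. 516.]
(0.526, 0.2515, 0.345) topcrop [227. 382.] sidecrop [294. 505.]
(0.5184, 0.2392, 0.345) topcrop [282. 417.] sidecrop [326. 490.]
(0.526, 0.2515, 0.35) topcrop [213. 380.] sidecrop [293. 492.]
(0.5184, 0.2392, 0.35) topcrop [269. 415.] sidecrop [326. 476.]
(0.526, 0.2515, 0.36) topcrop [185. 375.] sidecrop [292. 465.]
(0.5184, 0.2392, 0.36) topcrop [241. 411.] sidecrop [325. 450.]
```

```bash
python3 - <<'E'
from h import *
def ov(n,f,p,yaw,half,x0,y0,w,h,k,shifts,out):
    d=cam(f); im=d["pixels"][y0:y0+h,x0:x0+w,::-1]; im=cv2.resize(im,None,fx=k,fy=k,interpolation=cv2.INTER_CUBIC)
    im=np.clip(im.astype(int)*2,0,255).astype(np.uint8)
    y=np.radians(yaw); X=np.array([np.cos(y),np.sin(y),0]);Y=np.array([np.sin(y),-np.cos(y),0])
    for sh,col in shifts:
        for s in(1,-1):
            P=[np.array(p)+[0,0,sh]+X*a*.011+Y*s*b for a,b in((1,half),(-1,half),(-1,half+.0145),(1,half+.0145))]
            q=((proj(d,P)-[x0,y0]+.5)*k-.5).astype(np.int32)
            cv2.polylines(im,[q],True,col,1)
    cv2.imwrite(out,im)
sh=[(0,(0,0,255)),(.028,(0,255,0))]
ov("s","side1.npz",(.5274,.251,.288),148.4,.0425,180,130,110,150,4,sh,"pics/o_s1.png")
ov("t","top1.npz",(.5274,.251,.288),148.4,.0425,0,140,130,110,6,sh,"pics/o_t1.png")
a=cv2.imread("pics/o_s1.png");b=cv2.imread("pics/o_t1.png")[:600]
b=cv2.resize(b,None,fx=.45,fy=.45); 
c=np.zeros((600,800,3),np.uint8);c[:a.shape[0],:440]=a; c[:b.shape[0],445:445+b.shape[1]]=b[:,:355]; cv2.imwrite("pics/o1.png",c)
E
```

```text
(no output)
```

View pics/o1.png

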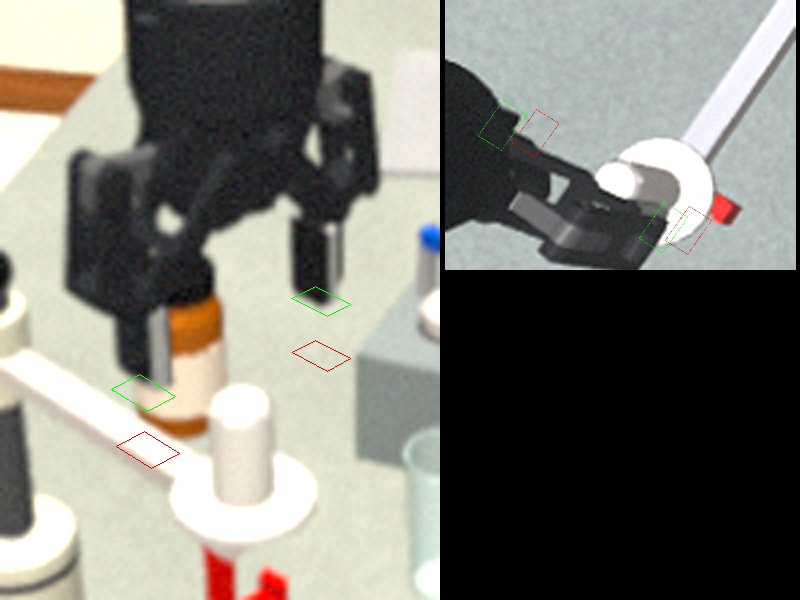

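View pics/o_t1.png

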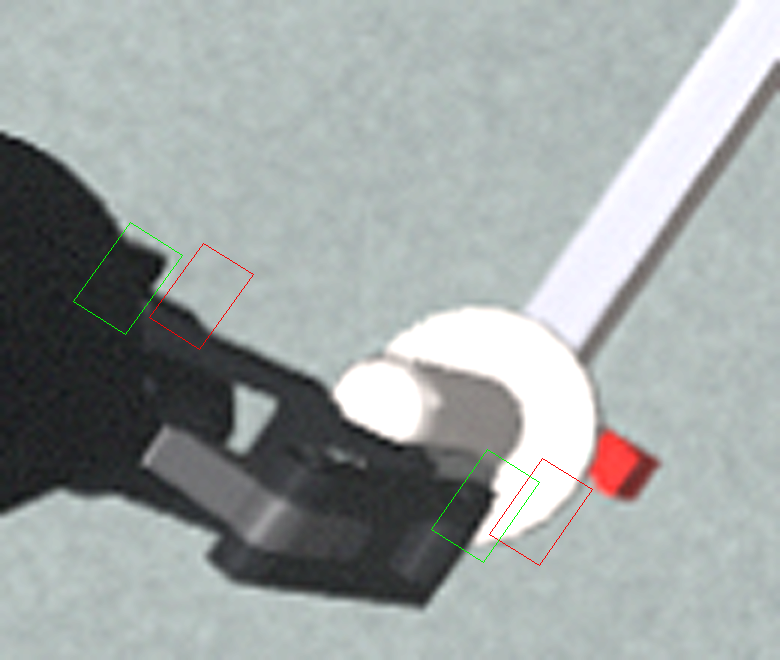

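Both views put the fingertips about 28 mm above the reported TCP. I'll check this by touching the knob top, known to be at z = 0.287, with shut fingers.

```bash
python3 -m crank '[{"grip":1,"offset":[0,0,20],"angular":[0,0,0]},{"grip":1,"offset":[0,0,28],"angular":[0,0,0]},{"grip":1,"offset":[0,0,28],"angular":[0,0,0]}]'; python3 plan.py; python3 -m crank '[{"grip":1,"offset":[0,0,10],"angular":[0,0,0]},{"grip":1,"offset":[0,0,20],"angular":[0,0,0]},{"grip":1,"offset":[0,0,20],"angular":[0,0,0]},{"grip":1,"offset":[0,0,20],"angular":[0,0,0]}]'; python3 plan.py;  python3 - <<'E'
from h import *
for n in("top","side"): d=grab(n,n+"3.npz")
crop(cam("side3.npz"),180,120,110,150,4,"pics/s3c.png")
E
```

```text
t: 4.3
tcp_pos: [0.525, 0.2512, 0.2932]
tool_rot: [0.272, 0.962, -0.001, -0.002]
force: [0.7, 0.1, 1.6]
finger_gap: 0.002
t 4.3 tcp [0.525  0.2512 0.2932] yaw 148.45 tilt 0.22 F [0.7 0.1 1.6] gap 0.002 q [ 0.25  0.38  1.42 -0.    1.35 -0.77]
t: 4.7
tcp_pos: [0.526, 0.2514, 0.2745]
tool_rot: [0.272, 0.962, -0.0, -0.0]
force: [0.2, -0.2, 0.3]
finger_gap: -0.001
t 4.7 tcp [0.526  0.2514 0.2745] yaw 148.46 tilt 0.03 F [ 0.2 -0.2  0.3] gap -0.001 q [ 0.25  0.39  1.45  0.    1.3  -0.77]
```

View pics/s3c.png

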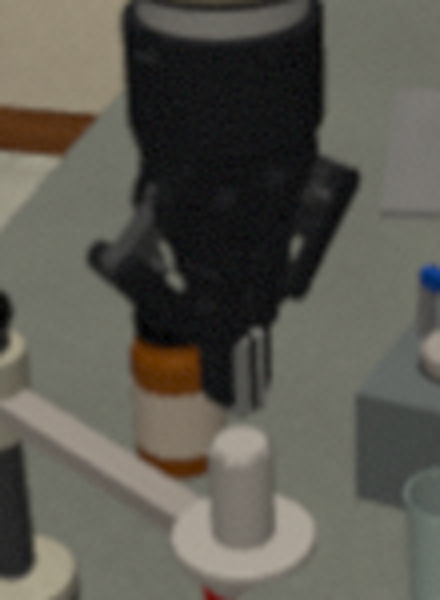

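```bash
python3 -m crank '[{"grip":1,"offset":[0,0,10],"angular":[0,0,0]},{"grip":1,"offset":[0,0,10],"angular":[0,0,0]}]'; python3 plan.py; python3 -m crank '[{"grip":1,"offset":[0,0,5],"angular":[0,0,0]},{"grip":1,"offset":[0,0,5],"angular":[0,0,0]}]'; python3 plan.py;python3 -m crank '[{"grip":1,"offset":[0,0,5],"angular":[0,0,0]},{"grip":1,"offset":[0,0,5],"angular":[0,0,0]}]'; python3 plan.py
```

```text
t: 5.0
tcp_pos: [0.5252, 0.2512, 0.2635]
tool_rot: [0.272, 0.962, -0.001, -0.001]
force: [-0.3, 0.3, 0.2]
finger_gap: 0.002
t 5.0 tcp [0.5252 0.2512 0.2635] yaw 148.45 tilt 0.14 F [-0.3  0.3  0.2] gap 0.002 q [ 0.25  0.4   1.46 -0.    1.28 -0.77]
t: 5.2
tcp_pos: [0.5256, 0.2513, 0.259]
tool_rot: [0.272, 0.962, -0.0, -0.001]
force: [-0.3, -0.1, 0.9]
finger_gap: 0.0
t 5.2 tcp [0.5256 0.2513 0.259 ] yaw 148.45 tilt 0.09 F [-0.3 -0.1  0.9] gap 0.0 q [ 0.25  0.41  1.47 -0.    1.27 -0.77]
t: 5.4
tcp_pos: [0.5267, 0.2518, 0.2557]
tool_rot: [0.272, 0.962, 0.001, 0.001]
force: [-0.5, 0.6, 2.4]
finger_gap: 0.002
t 5.4 tcp [0.5267 0.2518 0.2557] yaw 148.45 tilt 0.12 F [-0.5  0.6  2.4] gap 0.002 q [ 0.25  0.41  1.47  0.    1.26 -0.77]
```

Contact comes at a reported z of about 0.256, so the true tips are about 30 mm above the reported TCP. I'll allow for that: back off, open, go down around the knob and grip it.

```bash
python3 -m crank '[{"grip":1,"offset":[0,0,-25],"angular":[0,0,0]},{"grip":0,"offset":[0,0,-25],"angular":[0,0,0]},{"grip":0,"offset":[0,0,-25],"angular":[0,0,0]},{"grip":0,"offset":[0,0,-25],"angular":[0,0,0]},{"grip":0,"offset":[0,0,-25],"angular":[0,0,0]},{"grip":0,"offset":[0,0,0],"angular":[0,0,0]},{"grip":0,"offset":[0,0,25],"angular":[0,0,0]},{"grip":0,"offset":[0,0,36],"angular":[0,0,0]},{"grip":0,"offset":[0,0,36],"angular":[0,0,0]}]'; python3 plan.py;  python3 - <<'E'
from h import *
for n in("top","side"): d=grab(n,n+"4.npz")
crop(cam("side4.npz"),180,120,110,150,4,"pics/s4c.png")
E
```

```text
t: 6.3
tcp_pos: [0.5245, 0.251, 0.2166]
tool_rot: [0.272, 0.962, -0.001, -0.002]
force: [-1.0, 0.6, 0.5]
finger_gap: 1.003
t 6.3 tcp [0.5245 0.251  0.2166] yaw 148.45 tilt 0.3 F [-1.   0.6  0.5] gap 1.003 q [ 0.25  0.45  1.52  0.    1.17 -0.77]
```

View pics/s4c.png

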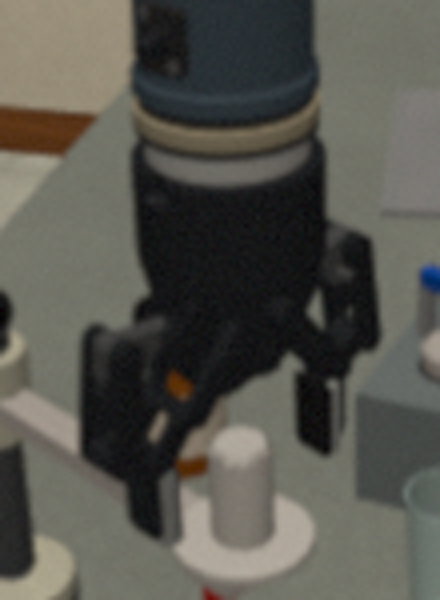

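```bash
python3 -m crank '[{"grip":1,"offset":[0,0,0],"angular":[0,0,0]},{"grip":1,"offset":[0,0,0],"angular":[0,0,0]},{"grip":1,"offset":[0,0,0],"angular":[0,0,0]},{"grip":1,"offset":[0,0,0],"angular":[0,0,0]},{"grip":1,"offset":[0,0,0],"angular":[0,0,0]},{"grip":1,"offset":[0,0,0],"angular":[0,0,0]}]' 40; python3 plan.py;  python3 - <<'E'
import numpy as np
from plan import plan
from station import manip
from h import *
p=manip.sense()["tcp_pos"]
def kn(sw):
    a=np.radians(172.6)-sw; return np.array([.6885+.19*np.cos(a),.1516+.19*np.sin(a)])
k0=kn(.415);print(k0)
for sw in(.415,.48,.55,.62,.69,.76,.82): 
    d=kn(sw)-k0; plan([p[0]+d[0],p[1]+d[1],p[2]],148.45-np.degrees(sw-.415))
d=grab("side","side5.npz");crop(d,180,120,110,150,4,"pics/s5c.png")
E
```

```text
t: 7.0
tcp_pos: [0.5263, 0.2516, 0.2195]
tool_rot: [0.272, 0.962, 0.0, 0.0]
force: [-0.6, 1.0, 4.7]
finger_gap: 0.316
t 7.0 tcp [0.5263 0.2516 0.2195] yaw 148.46 tilt 0.05 F [-0.6  1.   4.7] gap 0.316 q [ 0.25  0.45  1.52  0.    1.17 -0.77]
[0.52594258 0.24996201]
off [0. 0. 0.] ang [0. 0. 0.]
off [-0.3 12.3  0. ] ang [0.  0.  3.7]
off [-1.6 25.6  0. ] ang [0.  0.  7.7]
off [-3.7 38.7  0. ] ang [ 0.   0.  11.8]
off [-6.8 51.6  0. ] ang [ 0.   0.  15.8]
off [-10.8  64.3   0.1] ang [ 0.   0.  19.8]
off [-14.9  75.    0.1] ang [ 0.   0.  23.2]
```

View pics/s5c.png

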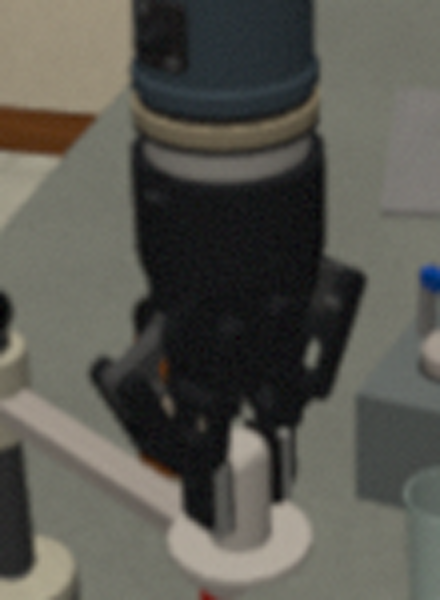

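The fingers hold the knob just above the disc. Now I'll swing the arm aside along the arc.

```bash
python3 -m crank '[{"grip":1,"offset":[0,12,0],"angular":[0,0,4]},{"grip":1,"offset":[-2,25,0],"angular":[0,0,8]},{"grip":1,"offset":[-4,38,0],"angular":[0,0,12]},{"grip":1,"offset":[-7,51,0],"angular":[0,0,16]},{"grip":1,"offset":[-11,64,0],"angular":[0,0,20]},{"grip":1,"offset":[-15,75,0],"angular":[0,0,23]},{"grip":1,"offset":[-15,75,0],"angular":[0,0,23]},{"grip":1,"offset":[-15,75,0],"angular":[0,0,23]}]'; python3 plan.py; python3 -m crank '[{"grip":0,"offset":[0,0,0],"angular":[0,0,0]},{"grip":0,"offset":[0,0,0],"angular":[0,0,0]},{"grip":0,"offset":[0,0,0],"angular":[0,0,0]},{"grip":0,"offset":[0,0,0],"angular":[0,0,0]},{"grip":0,"offset":[0,0,-50],"angular":[0,0,0]},{"grip":0,"offset":[0,0,-100],"angular":[0,0,0]},{"grip":0,"offset":[0,0,-130],"angular":[0,0,0]},{"grip":0,"offset":[0,0,-130],"angular":[0,0,0]}]'; python3 plan.py .496 -.157 .33 156.8
```

```text
t: 7.85
tcp_pos: [0.579, 0.307, 0.2195]
tool_rot: [0.458, 0.889, 0.0, 0.001]
force: [0.9, -1.3, 4.3]
finger_gap: 0.316
t 7.85 tcp [0.579  0.307  0.2195] yaw 125.5 tilt 0.13 F [ 0.9 -1.3  4.3] gap 0.316 q [ 0.32  0.55  1.33 -0.    1.26 -0.3 ]
t: 8.65
tcp_pos: [0.5807, 0.3086, 0.3554]
tool_rot: [0.458, 0.889, 0.005, 0.004]
force: [-0.3, -0.1, 0.0]
finger_gap: 1.0
t 8.65 tcp [0.5807 0.3086 0.3554] yaw 125.48 tilt 0.72 F [-0.3 -0.1  0. ] gap 1.0 q [ 0.32  0.45  1.14  0.    1.54 -0.3 ]
off [-329.9 -339.5   22.5] ang [  0.6   0.4 -31.3]
```

```bash
python3 -m crank '[{"grip":0,"offset":[-330,-340,15],"angular":[0,0,-31]},{"grip":0,"offset":[-330,-340,15],"angular":[0,0,-31]},{"grip":0,"offset":[-330,-340,15],"angular":[0,0,-31]},{"grip":0,"offset":[-330,-340,15],"angular":[0,0,-31]},{"grip":0,"offset":[-330,-340,15],"angular":[0,0,-31]},{"grip":0,"offset":[-330,-340,15],"angular":[0,0,-31]},{"grip":0,"offset":[-330,-340,15],"angular":[0,0,-31]},{"grip":0,"offset":[-330,-340,15],"angular":[0,0,-31]},{"grip":0,"offset":[-330,-340,15],"angular":[0,0,-31]},{"grip":0,"offset":[-330,-340,15],"angular":[0,0,-31]}]'; python3 -m crank '[{"grip":0,"offset":[0,0,0],"angular":[0,0,0]},{"grip":0,"offset":[0,0,0],"angular":[0,0,0]}]';  python3 - <<'E'
from h import *
for n in("top","side"):
    d=grab(n,n+"6.npz"); cv2.imwrite(f"pics/{n}6.png",cv2.resize(d["pixels"][:,:,::-1],(800,600)))
E
python3 plan.py .4965 -.157 .20 156.8
```

```text
t: 9.65
tcp_pos: [0.491, -0.1614, 0.3325]
tool_rot: [0.205, 0.979, -0.0, -0.001]
force: [0.4, 0.0, 0.7]
finger_gap: 1.0
t: 9.85
tcp_pos: [0.4918, -0.1584, 0.3327]
tool_rot: [0.205, 0.979, 0.001, -0.001]
force: [0.8, 0.8, -0.3]
finger_gap: 0.999
t 9.95 tcp [ 0.4923 -0.1573  0.3332] yaw 156.51 tilt 0.09 F [ 0.9  0.6 -0.4] gap 1.002 q [-0.53  0.24  1.51  0.    1.39 -1.69]
off [ -4.    1.8 133.2] ang [ 0.  -0.1 -0.3]
```

View pics/top6.png

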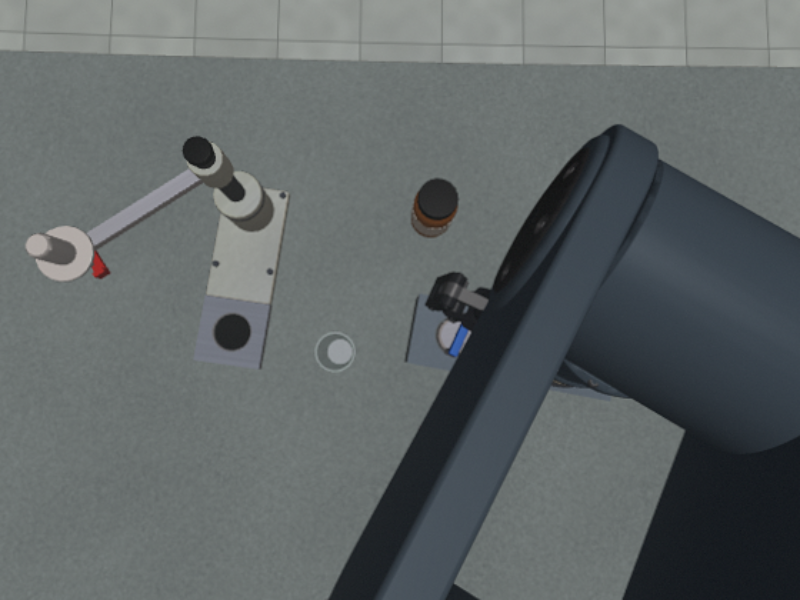

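View pics/side6.png

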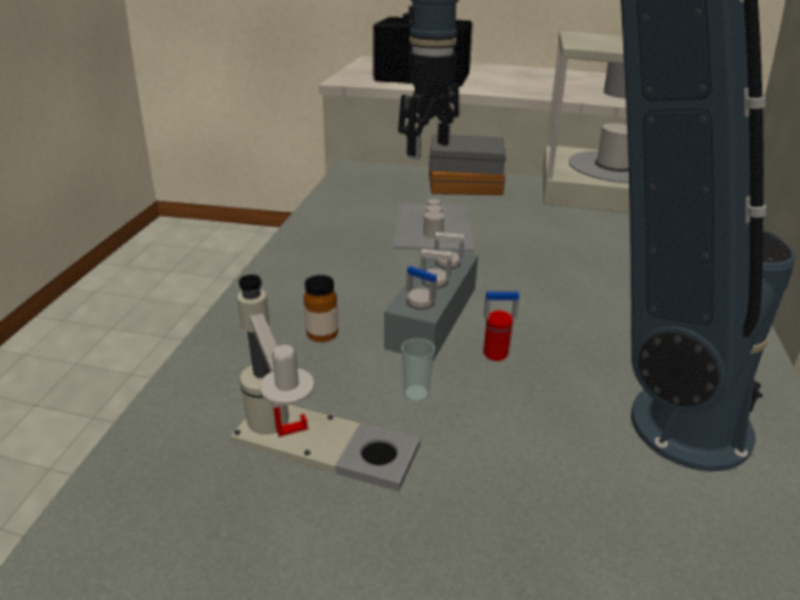

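```bash
python3 - <<'E'
from h import *
s=cam("side6.npz")
crop(s,260,50,90,80,6,"pics/s6c.png")
for z in(.346,.376): 
  for dx,dy in((0,0),(.0167,.039),(-.0167,-.039)): print(z,(proj(s,(.4923+dx,-.1573+dy,z))[0]-[260,50])*6)
E
```

```text
0.346 [237.61023359 412.18527257]
0.346 [179.26082195 441.55679141]
0.346 [292.58757314 384.59097438]
0.376 [240.42548211 340.26409312]
0.376 [181.36563584 367.76472177]
0.376 [296.01724774 314.47058495]
```

View pics/s6c.png

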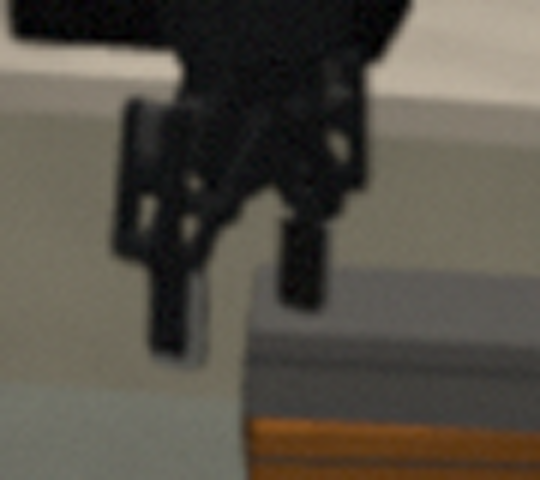

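```bash
python3 -m crank '[{"grip":0,"offset":[-4,2,0],"angular":[0,0,0]},{"grip":0,"offset":[-4,2,40],"angular":[0,0,0]},{"grip":0,"offset":[-4,2,80],"angular":[0,0,0]},{"grip":0,"offset":[-4,2,120],"angular":[0,0,0]},{"grip":0,"offset":[-4,2,140],"angular":[0,0,0]},{"grip":0,"offset":[-4,2,140],"angular":[0,0,0]},{"grip":0,"offset":[-4,2,140],"angular":[0,0,0]}]';  python3 - <<'E'
from h import *
for n in("top","side"):
    d=grab(n,n+"7.npz")
crop(cam("top7.npz"),270,180,110,90,4,"pics/a.png");crop(cam("side7.npz"),250,110,100,130,4,"pics/b.png")
a=cv2.imread("pics/a.png");b=cv2.imread("pics/b.png");c=np.zeros((530,800,3),np.uint8);c[:360,400:800]=a[:360,:400];c[:520,:400]=b;cv2.imwrite("pics/ab7.png",c)
E
python3 plan.py .4965 -.157 .0955 156.8
```

```text
t: 10.65
tcp_pos: [0.4979, -0.1577, 0.1942]
tool_rot: [0.203, 0.979, -0.0, 0.0]
force: [0.2, -0.3, -0.5]
finger_gap: 1.002
t 10.75 tcp [ 0.4986 -0.1585  0.1955] yaw 156.51 tilt 0.22 F [-0.4  0.3  1.2] gap 0.999 q [-0.52  0.4   1.69  0.    1.05 -1.68]
off [ 2.9  0.6 99.9] ang [-0.   0.2 -0.3]
```

View pics/ab7.png

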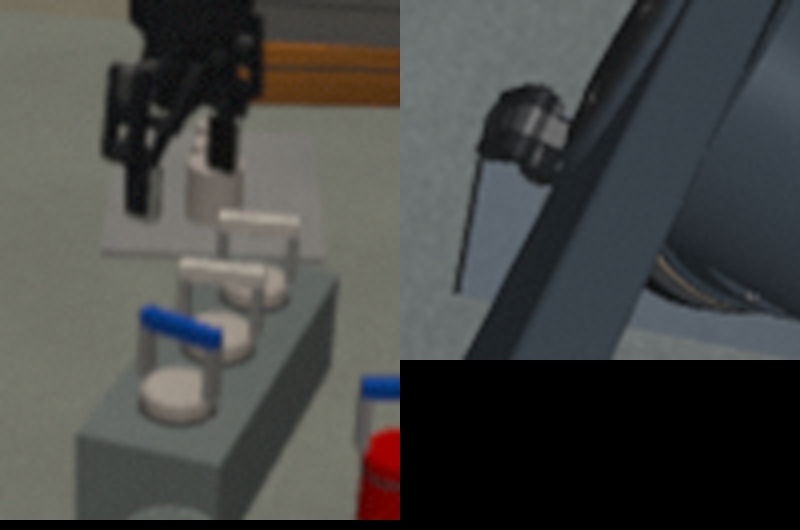

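```bash
python3 -m crank '[{"grip":0,"offset":[2,1,30],"angular":[0,0,0]},{"grip":0,"offset":[2,1,60],"angular":[0,0,0]},{"grip":0,"offset":[2,1,60],"angular":[0,0,0]},{"grip":0,"offset":[2,1,60],"angular":[0,0,0]}]';  python3 - <<'E'
from h import *
d=grab("side","side8.npz")
crop(d,250,150,100,80,6,"pics/s8c.png")
E
python3 plan.py .4965 -.157 .0955 156.8
```

```text
t: 11.15
tcp_pos: [0.4965, -0.157, 0.135]
tool_rot: [0.204, 0.979, -0.0, 0.001]
force: [-0.1, -0.0, 0.0]
finger_gap: 0.999
t 11.2 tcp [ 0.497  -0.1573  0.1356] yaw 156.46 tilt 0.2 F [ 0.1 -0.9  0.1] gap 1.001 q [-0.52  0.48  1.76  0.    0.9  -1.68]
off [ 0.7  0.1 40.1] ang [-0.   0.2 -0.3]
```

View pics/s8c.png

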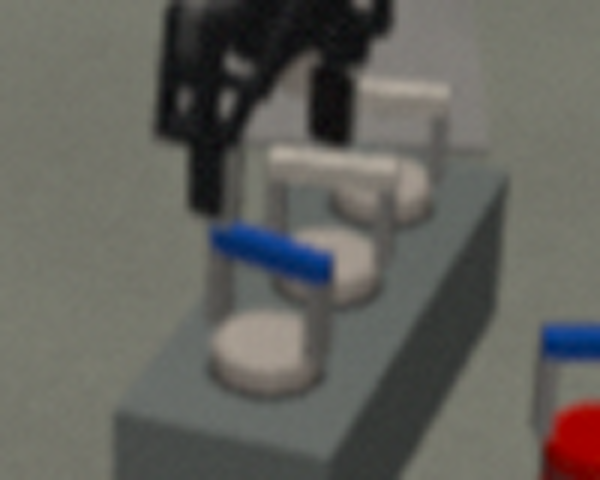

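```bash
python3 -m crank '[{"grip":0,"offset":[1,0,20],"angular":[0,0,0]},{"grip":0,"offset":[1,0,42],"angular":[0,0,0]},{"grip":0,"offset":[1,0,42],"angular":[0,0,0]},{"grip":0,"offset":[1,0,42],"angular":[0,0,0]}]';  python3 - <<'E'
from h import *
d=grab("side","side9.npz")
crop(d,250,150,100,80,6,"pics/s9c.png")
E
python3 plan.py .4965 -.157 .0955 156.8
```

```text
t: 11.6
tcp_pos: [0.4957, -0.1567, 0.0932]
tool_rot: [0.204, 0.979, -0.0, 0.001]
force: [0.4, -0.3, 1.1]
finger_gap: 1.0
t 11.65 tcp [ 0.496  -0.1569  0.0935] yaw 156.45 tilt 0.19 F [0.2 0.1 0.7] gap 1.002 q [-0.52  0.55  1.8   0.    0.8  -1.68]
off [-0.5  0.1 -2. ] ang [-0.   0.2 -0.3]
```

View pics/s9c.png

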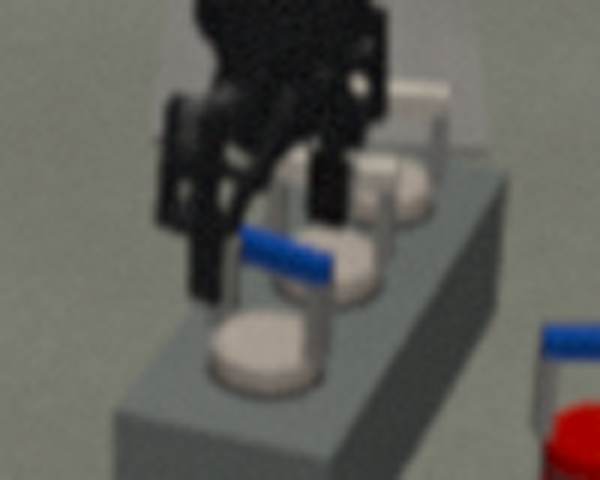

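```bash
python3 -m crank '[{"grip":0,"offset":[0,0,4],"angular":[0,0,0]},{"grip":0.6,"offset":[0,0,4],"angular":[0,0,0]},{"grip":1,"offset":[0,0,4],"angular":[0,0,0]},{"grip":1,"offset":[0,0,4],"angular":[0,0,0]},{"grip":1,"offset":[0,0,4],"angular":[0,0,0]},{"grip":1,"offset":[0,0,4],"angular":[0,0,0]},{"grip":1,"offset":[0,0,4],"angular":[0,0,0]}]' 60;  python3 - <<'E'
from h import *
d=grab("side","side10.npz")
crop(d,250,150,100,80,6,"pics/s10c.png")
E
python3 plan.py
```

```text
t: 12.35
tcp_pos: [0.4947, -0.1563, 0.088]
tool_rot: [0.204, 0.979, -0.0, 0.0]
force: [-0.5, -0.1, 1.2]
finger_gap: 0.135
t 12.4 tcp [ 0.4947 -0.1563  0.088 ] yaw 156.45 tilt 0.02 F [0.3 0.6 2.1] gap 0.133 q [-0.52  0.56  1.8  -0.    0.79 -1.68]
```

View pics/s10c.png

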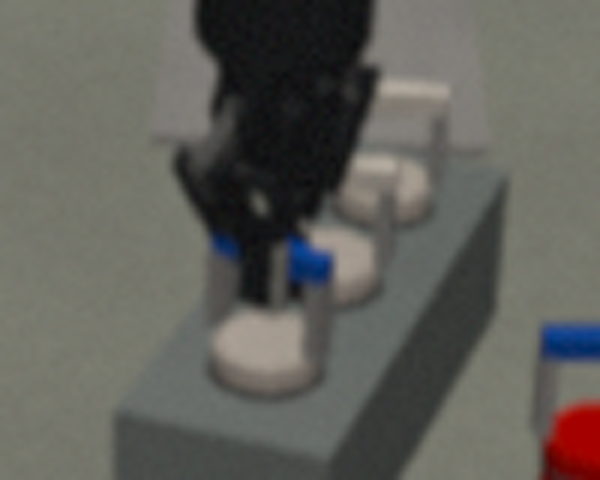

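```bash
python3 -m crank '[{"grip":1,"offset":[0,0,-5],"angular":[0,0,0]},{"grip":1,"offset":[0,0,-15],"angular":[0,0,0]},{"grip":1,"offset":[0,0,-30],"angular":[0,0,0]},{"grip":1,"offset":[0,0,-45],"angular":[0,0,0]},{"grip":1,"offset":[0,0,-60],"angular":[0,0,0]},{"grip":1,"offset":[0,0,-75],"angular":[0,0,0]},{"grip":1,"offset":[0,0,-95],"angular":[0,0,0]},{"grip":1,"offset":[0,0,-115],"angular":[0,0,0]},{"grip":1,"offset":[0,0,-130],"angular":[0,0,0]},{"grip":1,"offset":[0,0,-130],"angular":[0,0,0]}]';  python3 - <<'E'
from h import *
d=grab("side","side11.npz")
cv2.imwrite("pics/s11.png",cv2.resize(d["pixels"][100:,150:400,::-1],None,fx=2,fy=2))
E
python3 plan.py .50 .176 .215 172.6
```

```text
t: 13.4
tcp_pos: [0.4956, -0.1566, 0.2199]
tool_rot: [0.204, 0.979, -0.001, 0.002]
force: [0.7, -0.6, -5.2]
finger_gap: 0.128
t 13.45 tcp [ 0.4947 -0.1561  0.2186] yaw 156.46 tilt 0.09 F [ 0.1 -0.5 -5.5] gap 0.134 q [-0.52  0.36  1.68  0.    1.1  -1.68]
off [127.8 306.6   3.3] ang [ -0.    0.1 -16.1]
```

View pics/s11.png

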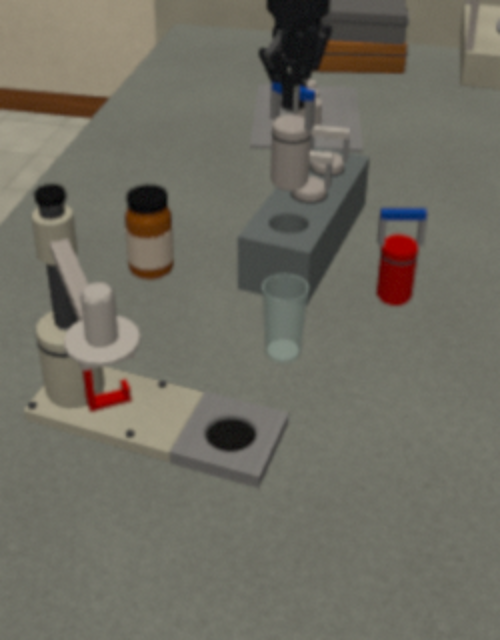

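```bash
python3 -m crank '[{"grip":1,"offset":[5,12,0],"angular":[0,0,-1]},{"grip":1,"offset":[16,38,0],"angular":[0,0,-2]},{"grip":1,"offset":[30,72,0],"angular":[0,0,-4]},{"grip":1,"offset":[46,110,0],"angular":[0,0,-6]},{"grip":1,"offset":[62,148,0],"angular":[0,0,-8]},{"grip":1,"offset":[78,186,0],"angular":[0,0,-10]},{"grip":1,"offset":[94,224,0],"angular":[0,0,-12]},{"grip":1,"offset":[108,260,0],"angular":[0,0,-14]},{"grip":1,"offset":[120,286,0],"angular":[0,0,-16]},{"grip":1,"offset":[126,302,0],"angular":[0,0,-16]}]'; python3 -m crank '[{"grip":1,"offset":[1,4,0],"angular":[0,0,0]},{"grip":1,"offset":[1,4,0],"angular":[0,0,0]},{"grip":1,"offset":[1,4,0],"angular":[0,0,0]},{"grip":1,"offset":[1,4,0],"angular":[0,0,0]}]'
python3 plan.py .499 .1768 .16 172.6
```

```text
t: 14.45
tcp_pos: [0.4971, 0.1743, 0.2162]
tool_rot: [0.064, 0.998, 0.0, -0.002]
force: [0.3, -0.8, -5.6]
finger_gap: 0.133
t: 14.85
tcp_pos: [0.4991, 0.1741, 0.2175]
tool_rot: [0.066, 0.998, -0.0, -0.0]
force: [-0.0, -0.1, -5.4]
finger_gap: 0.132
t 14.85 tcp [0.4991 0.1741 0.2175] yaw 172.38 tilt 0.06 F [-0.  -0.1 -5.4] gap 0.132 q [ 0.12  0.38  1.65 -0.    1.11 -1.31]
off [ 0.4  2.7 57.5] ang [-0.  -0.  -0.2]
```

```bash
python3 -m crank '[{"grip":1,"offset":[0,3,15],"angular":[0,0,0]},{"grip":1,"offset":[0,3,35],"angular":[0,0,0]},{"grip":1,"offset":[0,3,60],"angular":[0,0,0]},{"grip":1,"offset":[0,3,80],"angular":[0,0,0]},{"grip":1,"offset":[0,3,95],"angular":[0,0,0]},{"grip":1,"offset":[0,3,105],"angular":[0,0,0]},{"grip":1,"offset":[0,3,105],"angular":[0,0,0]},{"grip":1,"offset":[0,3,105],"angular":[0,0,0]}]'; python3 plan.py .499 .1768 .16 172.6;  python3 - <<'E'
from h import *
d=grab("side","side12.npz")
crop(d,180,200,150,150,4,"pics/s12.png")
d=grab("top","top12.npz")
crop(d,50,120,180,160,4,"pics/t12.png")
E
```

```text
t: 15.65
tcp_pos: [0.5004, 0.1778, 0.1132]
tool_rot: [0.066, 0.998, 0.0, 0.0]
force: [0.5, 0.8, -4.3]
finger_gap: 0.133
t 15.65 tcp [0.5004 0.1778 0.1132] yaw 172.41 tilt 0.05 F [ 0.5  0.8 -4.3] gap 0.133 q [ 0.13  0.53  1.75 -0.    0.86 -1.31]
off [  1.2  -1.1 -46.8] ang [ 0.   0.  -0.2]
```

View pics/s12.png

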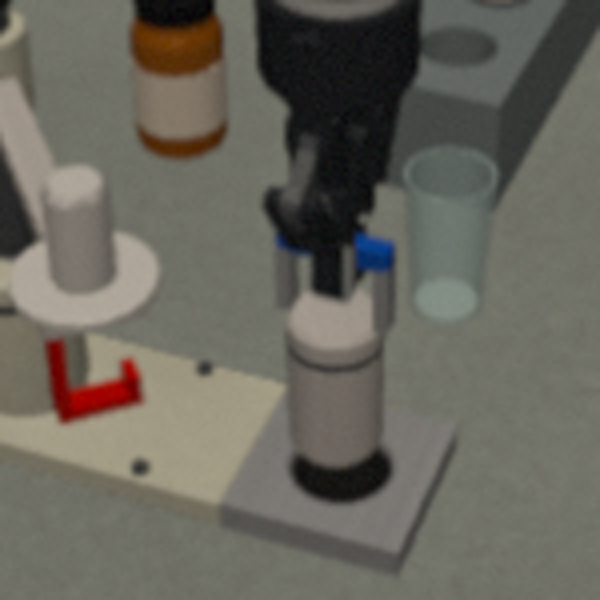

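View pics/t12.png

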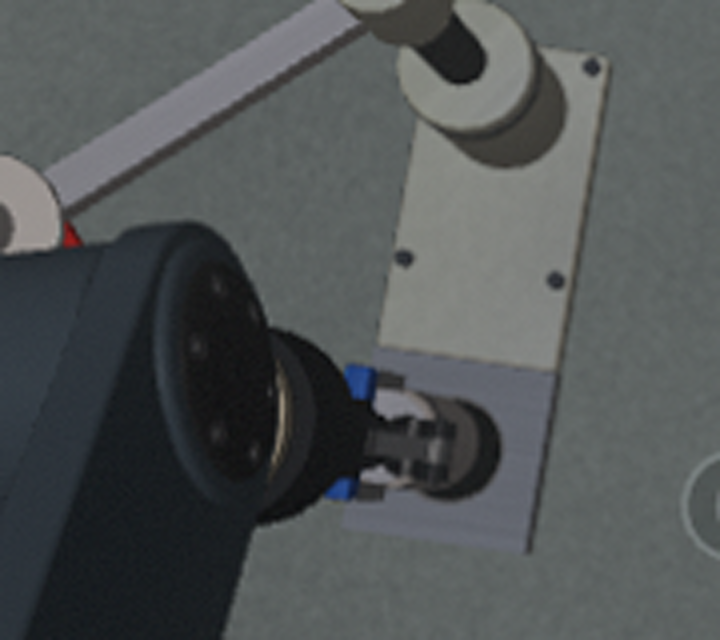

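```bash
python3 - <<'E'
from h import *
s=cam("side12.npz")
for P in((.5004,.1765,.018),(.5004,.1765,.038),(.5004,.1765,.10),(.4975,.1765,.038)): print(P,((proj(s,P)[0]-[180,200]+.5)*4-.5).round(1))
# edge cols on body: project cylinder silhouettes
def sil(x,y,z):
    a=np.linspace(0,2*np.pi,200);P=np.stack([x+.025*np.cos(a),y+.025*np.sin(a),0*a+z],1);q=(proj(s,P)-[180,200]+.5)*4-.5
    return q[:,0].min().round(1),q[:,0].max().round(1),q[:,1].min().round(1),q[:,1].max().round(1)
for z in(.038,.10,.118,.126): print(z,sil(.5004,.1765,z))
im=s["pixels"][200:350,180:330].astype(int)
for r in(95,100,105,110): print(r,im[r,66:102].mean(1).round().astype(int))
for r in(113,117,120): print(r,im[r,66:102].mean(1).round().astype(int))
E
```

```text
(0.5004, 0.1765, 0.018) [341.7 464.7]
(0.5004, 0.1765, 0.038) [341.5 438. ]
(0.5004, 0.1765, 0.1) [341.2 350.8]
(0.4975, 0.1765, 0.038) [346.8 438.9]
0.038 (np.float64(294.7), np.float64(388.3), np.float64(405.7), np.float64(471.8))
0.1 (np.float64(292.5), np.float64(389.8), np.float64(319.0), np.float64(384.0))
0.118 (np.float64(291.9), np.float64(390.2), np.float64(292.6), np.float64(357.1))
0.126 (np.float64(291.6), np.float64(390.4), np.float64(280.7), np.float64(345.0))
95 [148 145 137 122 117 103  90  90  92  96  98 101 103 104 104 102 105 105
 105 105 102 103 100  98  98  94  92  88  80  84 106 113 113 111 113 112]
100 [150 149 144 132 120 107  91  89  90  93  97 101 103 104 105 103 103 103
 105 104 104 102 100  98  99  95  92  86  81  89 106 110 111 111 110 113]
105 [133 122 118 116 117 113  98  87  91  94  97  99 101 104 104 102 103 103
 103 103 104 101 101  99  97  95  90  85  79  89 109 117 117 117 118 118]
110 [117 118 115 116 117 116 108  94  90  93  98  99 102 104 104  99 101 103
 102 102 101 103  99  99  97  93  91  82  82  97 110 115 119 121 120 117]
113 [115 117 115 118 119 115 104  84  74  74  85  97 101 103 102 102 103 103
 102 102 102 100 100  98  94  84  66  39  29  44  66  89 109 118 119 119]
117 [115 116 117 118 118 108  78  44  21  19  17  20  24  24  29  38  40  44
  46  39  38  30  26  21  23  19  25  20  17  17  19  48  94 112 120 120]
120 [118 120 119 119 118 120 111  82  43  24  18  23  17  23  20  20  15  20
  20  24  20  18  22  20  21  20  18  20  13  28  59  93 114 120 120 119]
```

```bash
python3 - <<'E'
from h import *
d=cam("top12.npz")
im=d["pixels"][205:250,125:185,::-1]; im=np.clip(im.astype(int)*2.2,0,255).astype(np.uint8)
im=cv2.resize(im,None,fx=12,fy=12,interpolation=cv2.INTER_CUBIC)
def circ(x,y,z,r,col):
    a=np.linspace(0,2*np.pi,200);P=np.stack([x+r*np.cos(a),y+r*np.sin(a),0*a+z],1);q=((proj(d,P)-[125,205]+.5)*12-.5).astype(np.int32)
    cv2.polylines(im,[q],True,col,1)
circ(.5004,.1765,.018,.028,(0,255,0))
circ(.503,.1765,.038,.025,(0,0,255))
circ(.503,.1765,.126,.025,(255,0,255))
y=np.radians(-7.6);X=np.array([np.cos(y),np.sin(y),0]);Y=np.array([-X[1],X[0],0])
P=[np.array([.503,.1765,.176])+a*X*.03+b*Y*.006 for a,b in((1,1),(1,-1),(-1,-1),(-1,1))]
q=((proj(d,P)-[125,205]+.5)*12-.5).astype(np.int32);cv2.polylines(im,[q],True,(0,255,255),1)
cv2.imwrite("pics/t12b.png",im)
E
```

```text
(no output)
```

View pics/t12b.png

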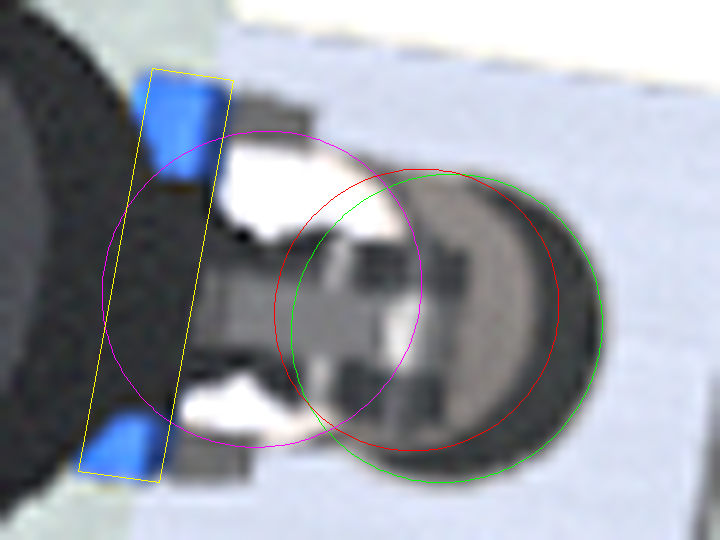

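The x position is about 3 mm too far toward the column, and y about 1–2 mm too far toward +y. I'll correct both, go lower and look again.

```bash
python3 -m crank '[{"grip":1,"offset":[2.5,-2,0],"angular":[0,0,0]},{"grip":1,"offset":[2.5,-2,8],"angular":[0,0,0]},{"grip":1,"offset":[2.5,-2,15],"angular":[0,0,0]},{"grip":1,"offset":[2.5,-2,15],"angular":[0,0,0]},{"grip":1,"offset":[2.5,-2,15],"angular":[0,0,0]}]'; python3 plan.py;  cat > chk.py <<'E'
import sys
from h import *
k,x,y,z=sys.argv[1],*map(float,sys.argv[2:5])
def ov(n,x0,y0,w,h,f):
    d=grab(n,f"{n}{k}.npz")
    im=d["pixels"][y0:y0+h,x0:x0+w,::-1]; im=np.clip(im.astype(int)*2,0,255).astype(np.uint8)
    im=cv2.resize(im,None,fx=f,fy=f,interpolation=cv2.INTER_CUBIC)
    def pl(P,col): cv2.polylines(im,[((proj(d,P)-[x0,y0]+.5)*f-.5).astype(np.int32)],True,col,1)
    a=np.linspace(0,2*np.pi,200)
    C=lambda x,y,z,r:np.stack([x+r*np.cos(a),y+r*np.sin(a),0*a+z],1)
    pl(C(.5004,.1765,.018,.028),(0,255,0)); pl(C(x,y,z,.025),(0,0,255)); pl(C(x,y,z+.088,.025),(255,0,255))
    t=np.radians(-7.6);X=np.array([np.cos(t),np.sin(t),0]);Y=np.array([-X[1],X[0],0])
    pl([np.array([x,y,z+.138])+a*X*.03+b*Y*.006 for a,b in((1,1),(1,-1),(-1,-1),(-1,1))],(0,255,255))
    return im
A=ov("side",240,250,50,80,7);B=ov("top",125,205,50,50,8)
c=np.zeros((600,800,3),np.uint8);c[:560,:350]=A;c[:400,380:780]=B;cv2.imwrite(f"pics/chk{k}.png",c)
E
python3 chk.py 13 .5004 .1765 .023
```

```text
t: 16.25
tcp_pos: [0.4967, 0.1765, 0.0973]
tool_rot: [0.066, 0.998, -0.0, -0.001]
force: [-0.1, -0.1, -5.2]
finger_gap: 0.126
t 16.25 tcp [0.4967 0.1765 0.0973] yaw 172.46 tilt 0.06 F [-0.1 -0.1 -5.2] gap 0.126 q [ 0.13  0.55  1.77  0.    0.82 -1.31]
```

View pics/chk13.png

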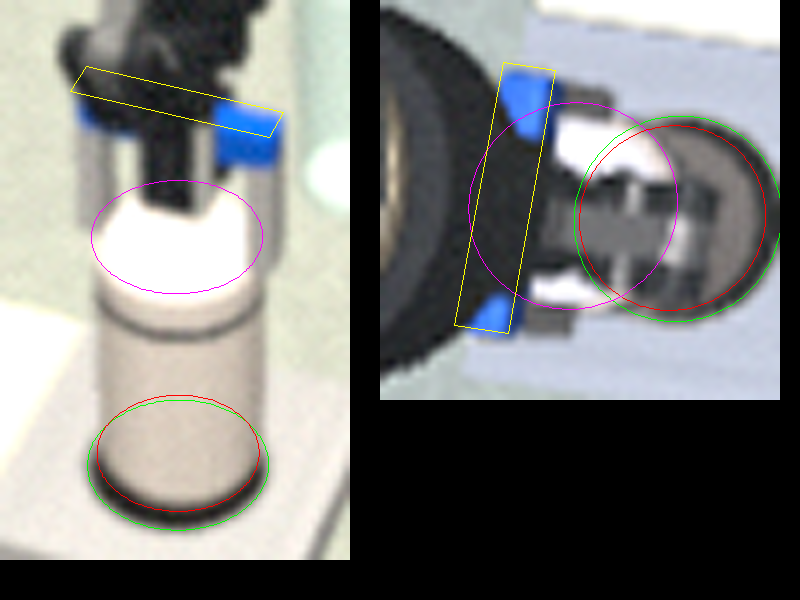

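Both overlays are now concentric with the dish, so I'll lower gently.

```bash
python3 -m crank '[{"grip":1,"offset":[0,0,3],"angular":[0,0,0]},{"grip":1,"offset":[0,0,6],"angular":[0,0,0]},{"grip":1,"offset":[0,0,9],"angular":[0,0,0]},{"grip":1,"offset":[0,0,9],"angular":[0,0,0]}]'; python3 plan.py; python3 -m crank '[{"grip":1,"offset":[0,0,2],"angular":[0,0,0]},{"grip":1,"offset":[0,0,3],"angular":[0,0,0]},{"grip":1,"offset":[0,0,3],"angular":[0,0,0]}]'; python3 plan.py;python3 chk.py 14 .5004 .1765 .01
```

```text
t: 16.75
tcp_pos: [0.4965, 0.1764, 0.0883]
tool_rot: [0.066, 0.998, -0.0, -0.001]
force: [0.1, -0.2, -5.3]
finger_gap: 0.133
t 16.75 tcp [0.4965 0.1764 0.0883] yaw 172.45 tilt 0.07 F [ 0.1 -0.2 -5.3] gap 0.133 q [ 0.13  0.56  1.78  0.    0.8  -1.31]
t: 17.05
tcp_pos: [0.4969, 0.1764, 0.0857]
tool_rot: [0.066, 0.998, -0.0, -0.0]
force: [0.4, -0.4, -5.0]
finger_gap: 0.135
t 17.05 tcp [0.4969 0.1764 0.0857] yaw 172.45 tilt 0.02 F [ 0.4 -0.4 -5. ] gap 0.135 q [ 0.13  0.57  1.78  0.    0.79 -1.31]
```

View pics/chk14.png

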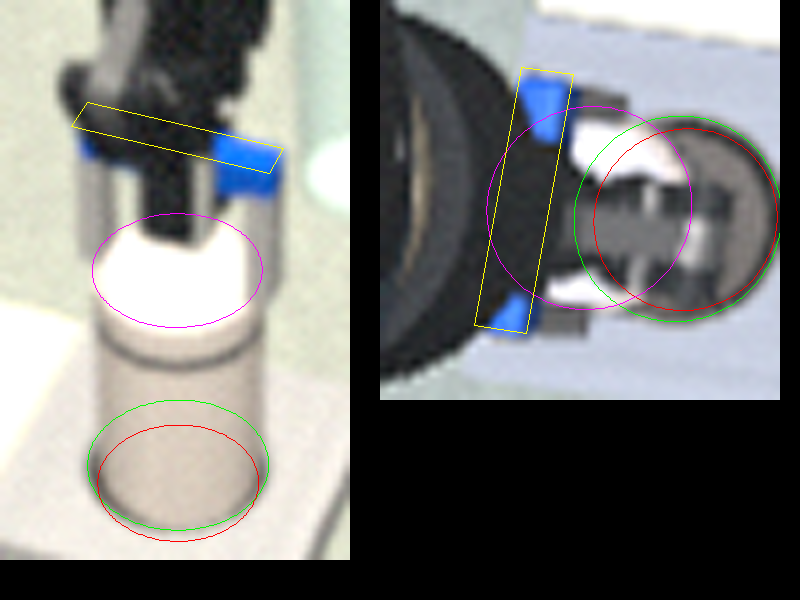

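```bash
for i in 1 2; do python3 -m crank '[{"grip":1,"offset":[0,0,1],"angular":[0,0,0]},{"grip":1,"offset":[0,0,1],"angular":[0,0,0]}]' | tr '\n' ' '; echo; done
```

```text
t: 17.35 tcp_pos: [0.4972, 0.1765, 0.085] tool_rot: [0.066, 0.998, 0.0, 0.0] force: [0.3, 0.3, -5.0] finger_gap: 0.132 
t: 17.55 tcp_pos: [0.4975, 0.1766, 0.085] tool_rot: [0.066, 0.998, 0.0, 0.001] force: [-1.3, -0.6, 3.9] finger_gap: 0.127
```

The force has reversed, so the weight is standing on the dish floor. I'll release it and retreat.

```bash
python3 -m crank '[{"grip":0.8,"offset":[0,0,-0.5],"angular":[0,0,0]},{"grip":0.6,"offset":[0,0,-0.5],"angular":[0,0,0]},{"grip":0,"offset":[0,0,-0.5],"angular":[0,0,0]},{"grip":0,"offset":[0,0,-0.5],"angular":[0,0,0]},{"grip":0,"offset":[0,0,-0.5],"angular":[0,0,0]},{"grip":0,"offset":[0,0,-0.5],"angular":[0,0,0]}]'; python3 -m crank '[{"grip":0,"offset":[0,0,-20],"angular":[0,0,0]},{"grip":0,"offset":[0,0,-50],"angular":[0,0,0]},{"grip":0,"offset":[0,0,-100],"angular":[0,0,0]},{"grip":0,"offset":[0,0,-150],"angular":[0,0,0]},{"grip":0,"offset":[0,0,-200],"angular":[0,0,0]},{"grip":0,"offset":[0,0,-250],"angular":[0,0,0]},{"grip":0,"offset":[0,0,-250],"angular":[0,0,0]},{"grip":0,"offset":[0,0,-250],"angular":[0,0,0]}]'; python3 plan.py .58 .307 .30 125.5;python3 chk.py 15 .5004 .1765 .01; python3 - <<'E'
from h import *
d=cam("top15.npz"); cv2.imwrite("pics/top15.png",cv2.resize(d["pixels"][:,:,::-1],(800,600)))
E
```

```text
t: 18.15
tcp_pos: [0.497, 0.1765, 0.0842]
tool_rot: [0.066, 0.998, 0.0, -0.0]
force: [0.8, 0.7, -0.4]
finger_gap: 0.999
t: 18.95
tcp_pos: [0.4973, 0.1765, 0.3355]
tool_rot: [0.066, 0.998, 0.0, 0.002]
force: [-0.3, 0.1, -1.0]
finger_gap: 0.997
t 18.95 tcp [0.4973 0.1765 0.3355] yaw 172.46 tilt 0.18 F [-0.3  0.1 -1. ] gap 0.997 q [ 0.13  0.26  1.49  0.    1.4  -1.31]
off [-64.8 140.2  35.8] ang [ 0.1  0.1 47. ]
```

View pics/chk15.png

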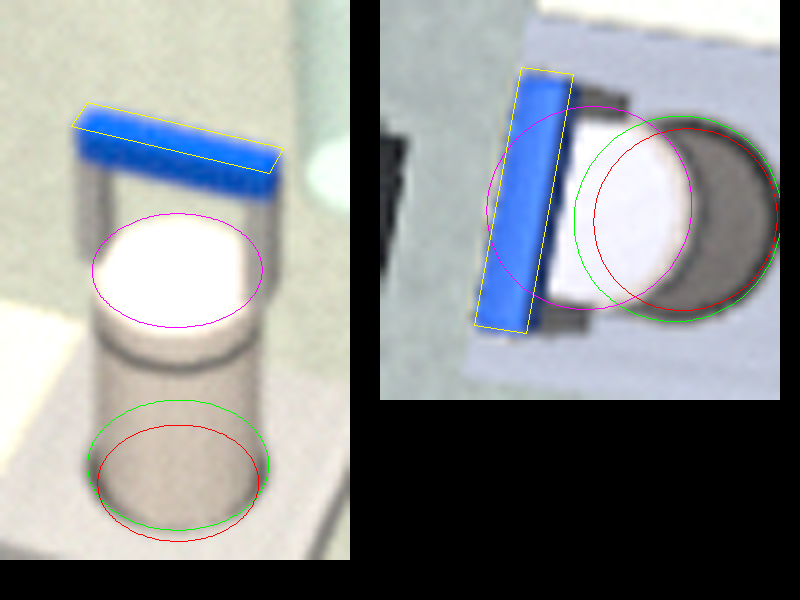

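View pics/top15.png

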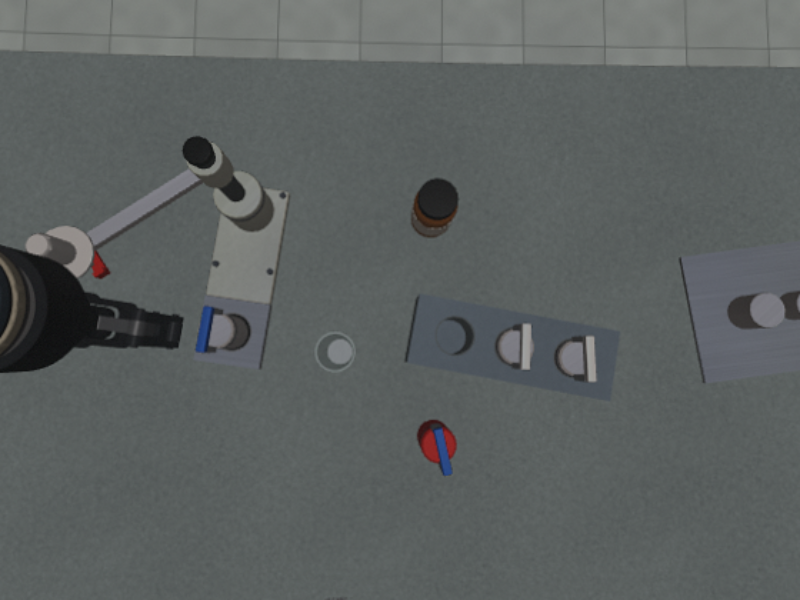

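```bash
python3 -m crank '[{"grip":0,"offset":[-65,140,20],"angular":[0,0,47]},{"grip":0,"offset":[-65,140,20],"angular":[0,0,47]},{"grip":0,"offset":[-65,140,20],"angular":[0,0,47]},{"grip":0,"offset":[-65,140,20],"angular":[0,0,47]},{"grip":0,"offset":[-65,140,20],"angular":[0,0,47]},{"grip":0,"offset":[-65,140,20],"angular":[0,0,47]},{"grip":0,"offset":[-65,140,20],"angular":[0,0,47]},{"grip":0,"offset":[-65,140,20],"angular":[0,0,47]}]'; python3 - <<'E'
from h import *
d=cam("top6.npz"); s=cam("side6.npz")
crop(d,10,140,70,60,8,"pics/a.png");crop(s,170,230,70,70,8,"pics/b.png")
E
python3 plan.py .58 .308 .2195 125.5
```

```text
t: 19.85
tcp_pos: [0.579, 0.3064, 0.3122]
tool_rot: [0.458, 0.889, -0.001, -0.001]
force: [0.2, 0.3, -0.7]
finger_gap: 0.999
t 19.85 tcp [0.579  0.3064 0.3122] yaw 125.54 tilt 0.22 F [ 0.2  0.3 -0.7] gap 0.999 q [ 0.32  0.48  1.2   0.    1.47 -0.3 ]
off [ 0.6  2.1 92.7] ang [-0.2 -0.1  0. ]
```

View pics/a.png

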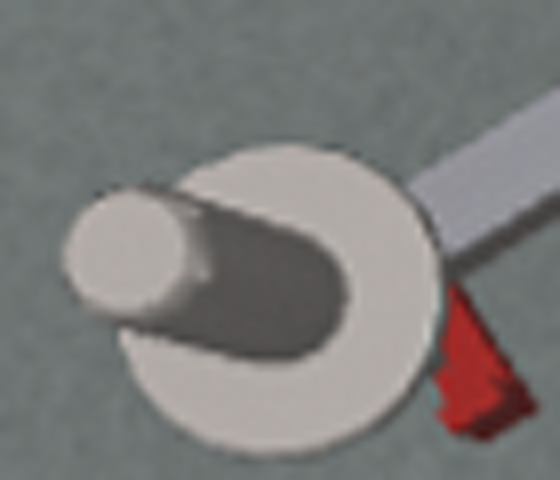

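View pics/b.png

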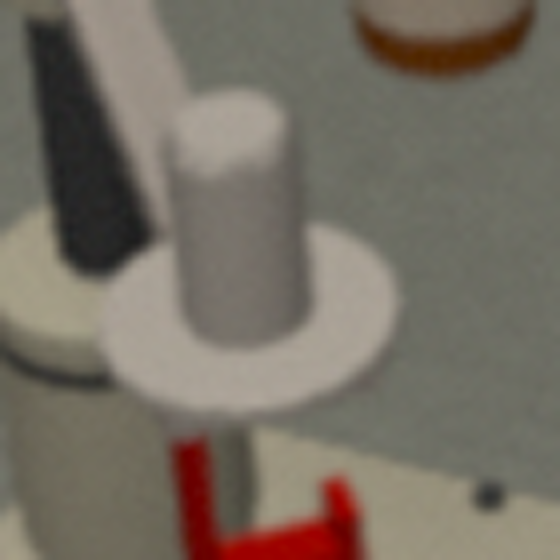

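```bash
python3 - <<'E'
from h import *
d=cam("top6.npz"); s=cam("side6.npz")
f=lambda X,o:(X+.5)/8-.5+o
for a in(onz(d,f(124,10),f(252,140),.287),onz(d,f(283,10),f(300,140),.239),onz(s,f(232,170),f(132,230),.287),onz(s,f(250,170),f(316,230),.239)):
    v=a[:2]-[.6885,.1516]; print(a.round(4),np.hypot(*v).round(4),(np.radians(172.6)-np.arctan2(v[1],v[0])).round(3))
E
```

```text
[0.5801 0.3075 0.287 ] 0.1899 0.834
[0.5798 0.3061 0.239 ] 0.1889 0.828
[0.5788 0.3091 0.287 ] 0.1919 0.833
[0.5793 0.3086 0.239 ] 0.1912 0.834
```

```bash
python3 -m crank '[{"grip":0,"offset":[1,2,10],"angular":[0,0,0]},{"grip":0,"offset":[1,2,40],"angular":[0,0,0]},{"grip":0,"offset":[1,2,70],"angular":[0,0,0]},{"grip":0,"offset":[1,2,90],"angular":[0,0,0]},{"grip":0,"offset":[1,2,90],"angular":[0,0,0]},{"grip":0,"offset":[1,2,90],"angular":[0,0,0]}]'; python3 plan.py .58 .3078 .2215 125.5; python3 -m crank '[{"grip":1,"offset":[0,0,0],"angular":[0,0,0]},{"grip":1,"offset":[0,0,0],"angular":[0,0,0]},{"grip":1,"offset":[0,0,0],"angular":[0,0,0]},{"grip":1,"offset":[0,0,0],"angular":[0,0,0]},{"grip":1,"offset":[0,0,0],"angular":[0,0,0]},{"grip":1,"offset":[0,0,0],"angular":[0,0,0]}]' 80; python3 plan.py; python3 - <<'E'
from h import *
d=grab("side","side16.npz")
crop(d,150,150,150,150,4,"pics/s16.png")
E
```

```text
t: 20.45
tcp_pos: [0.5808, 0.3086, 0.2239]
tool_rot: [0.458, 0.889, -0.0, -0.0]
force: [0.2, -0.0, 0.8]
finger_gap: 1.0
t 20.45 tcp [0.5808 0.3086 0.2239] yaw 125.47 tilt 0.05 F [ 0.2 -0.   0.8] gap 1.0 q [ 0.32  0.55  1.32  0.    1.28 -0.3 ]
off [-0.2 -1.1  2.4] ang [-0. -0. -0.]
t: 21.05
tcp_pos: [0.5813, 0.3089, 0.2254]
tool_rot: [0.458, 0.889, 0.001, 0.001]
force: [-0.3, -0.2, 5.8]
finger_gap: 0.301
t 21.05 tcp [0.5813 0.3089 0.2254] yaw 125.45 tilt 0.1 F [-0.3 -0.2  5.8] gap 0.301 q [ 0.32  0.55  1.32  0.    1.28 -0.3 ]
```

View pics/s16.png

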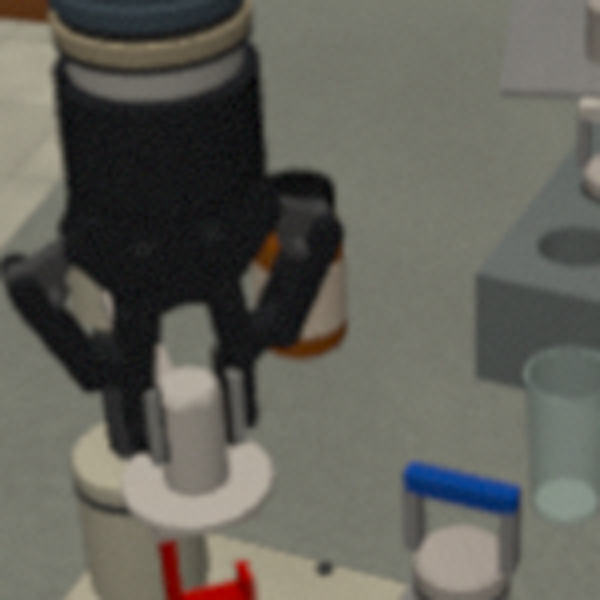

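```bash
python3 -m crank '[{"grip":1,"offset":[0,0,5],"angular":[0,0,0]},{"grip":1,"offset":[0,0,13],"angular":[0,0,0]},{"grip":1,"offset":[0,0,21],"angular":[0,0,0]},{"grip":1,"offset":[0,0,29],"angular":[0,0,0]},{"grip":1,"offset":[0,0,37],"angular":[0,0,0]},{"grip":1,"offset":[0,0,45],"angular":[0,0,0]},{"grip":1,"offset":[0,0,53],"angular":[0,0,0]},{"grip":1,"offset":[0,0,58],"angular":[0,0,0]},{"grip":1,"offset":[0,0,58],"angular":[0,0,0]},{"grip":1,"offset":[0,0,58],"angular":[0,0,0]}]'; python3 plan.py; python3 - <<'E'
from h import *
d=grab("side","side17.npz")
crop(d,150,200,150,150,4,"pics/s17.png")
import numpy as np
from plan import plan
from station import manip
p=manip.sense()["tcp_pos"]
def kn(sw):
    a=np.radians(172.6)-sw; return np.array([.6885+.19*np.cos(a),.1516+.19*np.sin(a)])
S0=.832
for sw in(.75,.65,.55,.45,.4,.35,.3,.2,.1,0): 
    d=kn(sw)-kn(S0); plan([p[0]+d[0],p[1]+d[1],p[2]],125.45-np.degrees(sw-S0))
E
```

```text
t: 22.1
tcp_pos: [0.582, 0.3095, 0.1692]
tool_rot: [0.459, 0.889, 0.002, 0.001]
force: [-2.4, 0.6, 13.5]
finger_gap: 0.301
t 22.1 tcp [0.582  0.3095 0.1692] yaw 125.42 tilt 0.23 F [-2.4  0.6 13.5] gap 0.301 q [ 0.32  0.61  1.37  0.    1.16 -0.3 ]
off [ -0.5 -15.6  -0.1] ang [ 0.2  0.  -4.7]
off [ -2.8 -34.4  -0.1] ang [  0.2   0.1 -10.5]
off [ -7.1 -52.9  -0.2] ang [  0.2   0.1 -16.2]
off [-13.1 -70.9  -0.3] ang [  0.2   0.1 -21.9]
off [-16.8 -79.7  -0.3] ang [  0.2   0.1 -24.8]
off [-20.9 -88.3  -0.3] ang [  0.2   0.1 -27.6]
off [-25.4 -96.6  -0.4] ang [  0.2   0.1 -30.5]
off [ -35.7 -112.6   -0.4] ang [  0.2   0.1 -36.2]
off [ -47.6 -127.4   -0.5] ang [  0.2   0.1 -42. ]
off [ -60.9 -141.    -0.5] ang [  0.2   0.1 -47.7]
```

View pics/s17.png

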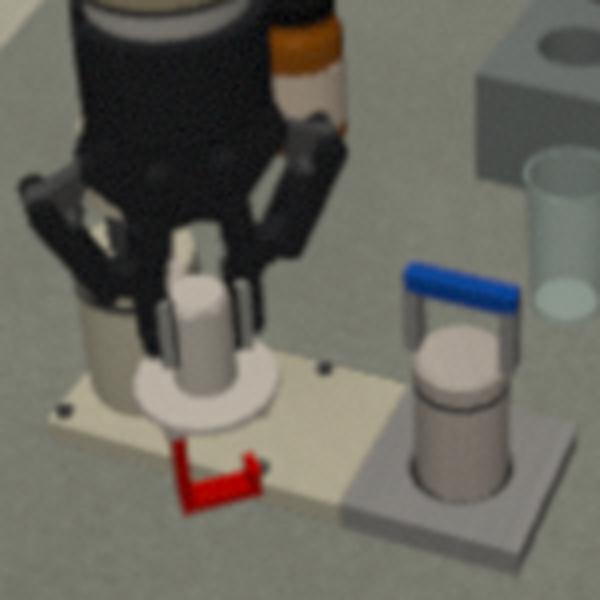

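```bash
python3 -m crank '[{"grip":1,"offset":[0,-10,0],"angular":[0,0,-3]},{"grip":1,"offset":[-2,-26,0],"angular":[0,0,-8]},{"grip":1,"offset":[-5,-44,0],"angular":[0,0,-13.5]},{"grip":1,"offset":[-10,-62,0],"angular":[0,0,-19]},{"grip":1,"offset":[-17,-80,0],"angular":[0,0,-25]},{"grip":1,"offset":[-21,-88,0],"angular":[0,0,-27.5]},{"grip":1,"offset":[-25.5,-96.5,0],"angular":[0,0,-30.5]},{"grip":1,"offset":[-25.5,-96.5,0],"angular":[0,0,-30.5]},{"grip":1,"offset":[-25.5,-96.5,0],"angular":[0,0,-30.5]}]'; python3 plan.py; python3 - <<'E'
from h import *
d=grab("side","side18.npz")
crop(d,200,200,110,110,5,"pics/s18.png")
import numpy as np
from plan import plan
from station import manip
p=manip.sense()["tcp_pos"]
d=grab("top","top18.npz")
cv2.imwrite("pics/t18.png",cv2.resize(d["pixels"][80:280,40:240,::-1],None,fx=3,fy=3))
def kn(sw):
    a=np.radians(172.6)-sw; return np.array([.6885+.19*np.cos(a),.1516+.19*np.sin(a)])
S0=.3
for sw in(.25,.2,.15,.1,.05,0): 
    d=kn(sw)-kn(S0); plan([p[0]+d[0],p[1]+d[1],p[2]],155.9-np.degrees(sw-S0))
E
```

```text
t: 23.05
tcp_pos: [0.5155, 0.2328, 0.1681]
tool_rot: [0.209, 0.978, 0.001, -0.001]
force: [-5.7, 2.6, 12.8]
finger_gap: 0.306
t 23.05 tcp [0.5155 0.2328 0.1681] yaw 155.92 tilt 0.15 F [-5.7  2.6 12.8] gap 0.306 q [ 0.23  0.49  1.62  0.    1.04 -0.93]
off [-0.2 -9.5 -0.1] ang [ 0.1 -0.1 -2.8]
off [ -0.8 -19.   -0.1] ang [ 0.1 -0.1 -5.7]
off [ -1.9 -28.5  -0.1] ang [ 0.1 -0.1 -8.6]
off [ -3.5 -37.8  -0.1] ang [  0.1  -0.1 -11.4]
off [ -5.5 -47.1  -0.1] ang [  0.1  -0.1 -14.3]
off [ -8.  -56.3  -0.1] ang [  0.1  -0.1 -17.2]
```

View pics/s18.png

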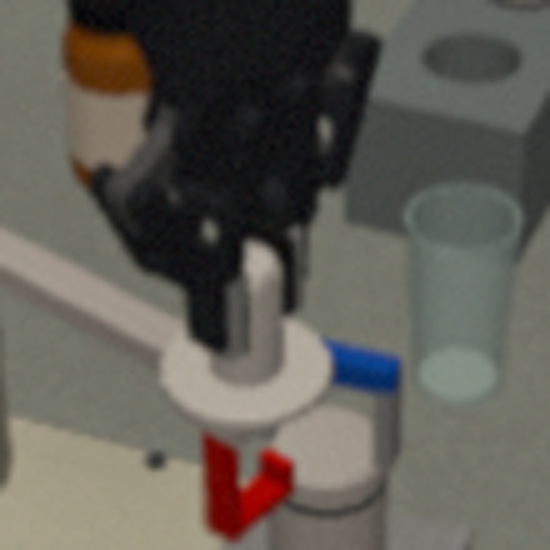

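View pics/t18.png

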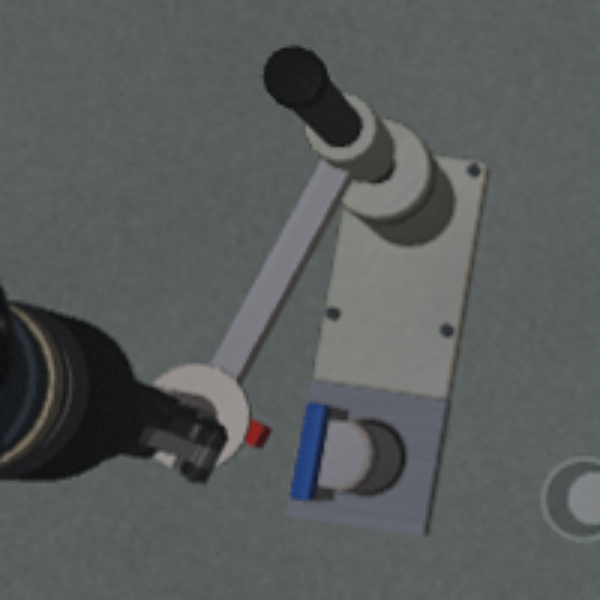

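```bash
python3 -m crank '[{"grip":1,"offset":[0.5,-5,0],"angular":[0,0,-1.5]},{"grip":1,"offset":[0.5,-12,0],"angular":[0,0,-3.5]},{"grip":1,"offset":[0,-20,0],"angular":[0,0,-6]},{"grip":1,"offset":[-1,-28.5,0],"angular":[0,0,-8.5]},{"grip":1,"offset":[-1,-28.5,0],"angular":[0,0,-8.5]}]'; python3 plan.py; python3 - <<'E'
from h import *
d=grab("side","side19.npz")
crop(d,210,220,90,90,6,"pics/s19.png")
def P(x,y,z): return ((proj(d,(x,y,z))[0]-[210,220]+.5)*6-.5).round()
# predicted hook seat at swing .15 & d=57
a=np.radians(172.6)-.15; c=np.array([.6885+.19*np.cos(a),.1516+.19*np.sin(a)])
Y=np.array([-np.sin(a),np.cos(a)])*-1
print(c,Y)
for y in(-.019,.019):
  for z in(.108,.114,.124): print("hook",y,z,P(*(c+y*Y),z))
print("bar bottom",P(.5004,.1765+.006,.134),"body top",P(.5004,.1765+.025,.098))
E
```

```text
t: 23.65
tcp_pos: [0.5049, 0.2055, 0.1679]
tool_rot: [0.135, 0.991, 0.0, -0.001]
force: [-4.9, 2.3, 13.5]
finger_gap: 0.298
t 23.65 tcp [0.5049 0.2055 0.1679] yaw 164.47 tilt 0.11 F [-4.9  2.3 13.5] gap 0.298 q [ 0.18  0.46  1.67  0.    1.01 -1.12]
[0.50585513 0.20395314] [0.27554285 0.96128879]
hook -0.019 0.108 [325. 406.]
hook -0.019 0.114 [325. 393.]
hook -0.019 0.124 [325. 370.]
hook 0.019 0.108 [269. 474.]
hook 0.019 0.114 [268. 461.]
hook 0.019 0.124 [268. 438.]
bar bottom [328. 341.] body top [315. 459.]
```

View pics/s19.png

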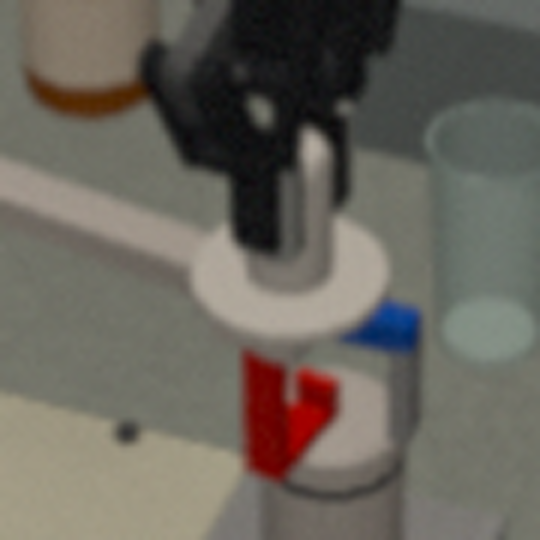

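The hook tip projects where predicted, level with the window. I'll swing in to 0.

```bash
python3 -m crank '[{"grip":1,"offset":[0,-4,0],"angular":[0,0,-1]},{"grip":1,"offset":[0,-10,0],"angular":[0,0,-3]},{"grip":1,"offset":[-0.5,-17,0],"angular":[0,0,-5]},{"grip":1,"offset":[-1,-24,0],"angular":[0,0,-7]},{"grip":1,"offset":[-1.5,-28,0],"angular":[0,0,-8.5]},{"grip":1,"offset":[-1.5,-28,0],"angular":[0,0,-8.5]}]'; python3 plan.py; python3 - <<'E'
from h import *
d=grab("side","side20.npz")
crop(d,210,220,90,90,6,"pics/s20.png")
d=grab("top","top20.npz")
crop(d,80,180,100,80,7,"pics/t20.png")
E
```

```text
t: 24.3
tcp_pos: [0.4987, 0.1781, 0.1677]
tool_rot: [0.061, 0.998, 0.0, -0.001]
force: [-5.9, 0.7, 13.3]
finger_gap: 0.302
t 24.3 tcp [0.4987 0.1781 0.1677] yaw 172.96 tilt 0.13 F [-5.9  0.7 13.3] gap 0.302 q [ 0.13  0.44  1.7   0.    1.   -1.32]
```

View pics/s20.png

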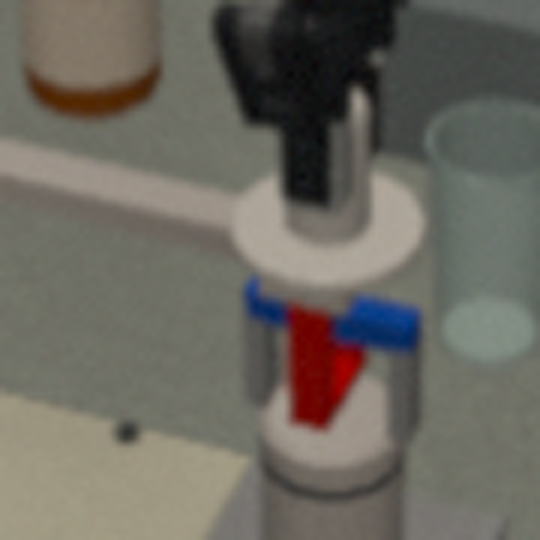

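View pics/t20.png

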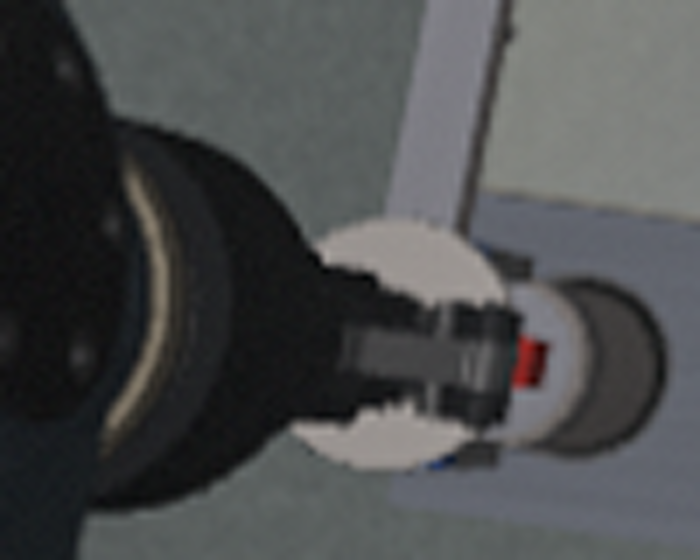

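```bash
python3 -m crank '[{"grip":1,"offset":[0,0,-4],"angular":[0,0,0]},{"grip":1,"offset":[0,0,-9],"angular":[0,0,0]},{"grip":1,"offset":[0,0,-14],"angular":[0,0,0]},{"grip":1,"offset":[0,0,-17],"angular":[0,0,0]},{"grip":1,"offset":[0,0,-20],"angular":[0,0,0]},{"grip":1,"offset":[0,0,-23],"angular":[0,0,0]},{"grip":1,"offset":[0,0,-26],"angular":[0,0,0]},{"grip":1,"offset":[0,0,-26],"angular":[0,0,0]}]'; python3 plan.py; python3 - <<'E'
from h import *
d=grab("side","side21.npz")
crop(d,210,200,90,100,6,"pics/s21.png")
E
```

```text
t: 25.2
tcp_pos: [0.4987, 0.1784, 0.193]
tool_rot: [0.061, 0.998, 0.0, -0.001]
force: [-3.9, 1.4, 6.9]
finger_gap: 0.298
t 25.2 tcp [0.4987 0.1784 0.193 ] yaw 172.95 tilt 0.14 F [-3.9  1.4  6.9] gap 0.298 q [ 0.13  0.41  1.68  0.    1.06 -1.32]
```

View pics/s21.png

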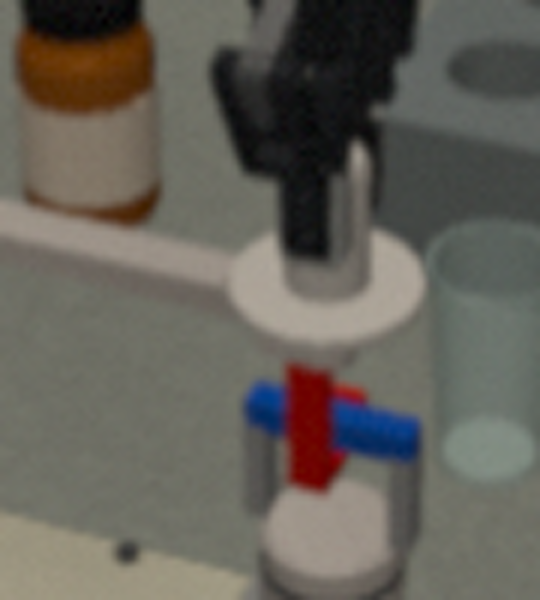

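The upward force fell by about the weight's weight, so it is on the hook. I'll let it rise to the top.

```bash
python3 -m crank '[{"grip":1,"offset":[0,0,-3],"angular":[0,0,0]},{"grip":1,"offset":[0,0,-7],"angular":[0,0,0]},{"grip":1,"offset":[0,0,-11],"angular":[0,0,0]},{"grip":1,"offset":[0,0,-15],"angular":[0,0,0]},{"grip":1,"offset":[0,0,-19],"angular":[0,0,0]},{"grip":1,"offset":[0,0,-23],"angular":[0,0,0]},{"grip":1,"offset":[0,0,-27],"angular":[0,0,0]},{"grip":1,"offset":[0,0,-29],"angular":[0,0,0]},{"grip":1,"offset":[0,0,-29],"angular":[0,0,0]},{"grip":1,"offset":[0,0,-29],"angular":[0,0,0]}]'; python3 plan.py; python3 - <<'E'
from h import *
d=grab("side","side22.npz")
crop(d,190,180,120,150,4,"pics/s22.png")
E
```

```text
t: 26.25
tcp_pos: [0.4987, 0.1783, 0.2213]
tool_rot: [0.061, 0.998, -0.0, -0.002]
force: [-5.6, 1.3, 3.7]
finger_gap: 0.3
t 26.25 tcp [0.4987 0.1783 0.2213] yaw 172.96 tilt 0.18 F [-5.6  1.3  3.7] gap 0.3 q [ 0.13  0.37  1.64  0.    1.13 -1.32]
```

View pics/s22.png

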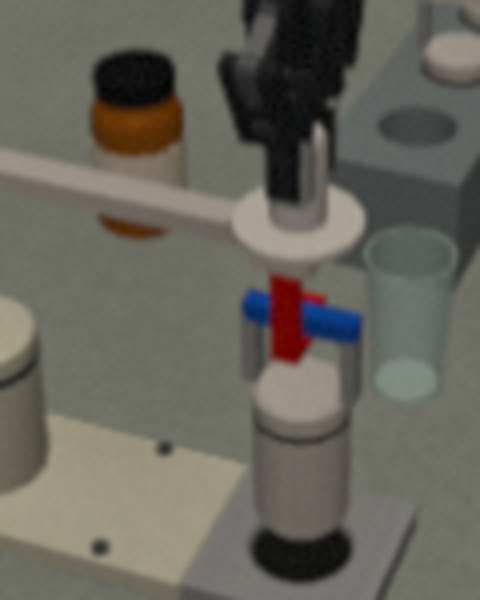

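```bash
python3 -m crank '[{"grip":0.65,"offset":[0,0,-1.5],"angular":[0,0,0]},{"grip":0.6,"offset":[0,0,-2],"angular":[0,0,0]},{"grip":0.5,"offset":[0,0,-2],"angular":[0,0,0]},{"grip":0.3,"offset":[0,0,-2],"angular":[0,0,0]},{"grip":0,"offset":[0,0,-2],"angular":[0,0,0]},{"grip":0,"offset":[0,0,-2],"angular":[0,0,0]}]'; python3 -m crank '[{"grip":0,"offset":[0,0,-15],"angular":[0,0,0]},{"grip":0,"offset":[0,0,-40],"angular":[0,0,0]},{"grip":0,"offset":[0,0,-80],"angular":[0,0,0]},{"grip":0,"offset":[0,0,-120],"angular":[0,0,0]},{"grip":0,"offset":[0,0,-140],"angular":[0,0,0]},{"grip":0,"offset":[0,0,-140],"angular":[0,0,0]},{"grip":0,"offset":[0,0,-140],"angular":[0,0,0]},{"grip":0,"offset":[0,0,-140],"angular":[0,0,0]}]'; python3 plan.py; python3 - <<'E'
from h import *
d=grab("side","side23.npz")
crop(d,190,180,120,150,4,"pics/s23.png")
d=grab("top","top23.npz")
cv2.imwrite("pics/top23.png",cv2.resize(d["pixels"][:,:,::-1],(800,600)))
E
```

```text
t: 26.9
tcp_pos: [0.5004, 0.1781, 0.2232]
tool_rot: [0.061, 0.998, -0.0, 0.0]
force: [0.1, 0.2, 0.8]
finger_gap: 0.978
t: 27.7
tcp_pos: [0.4992, 0.178, 0.3615]
tool_rot: [0.061, 0.998, -0.0, -0.002]
force: [-0.5, 0.3, -0.2]
finger_gap: 0.997
t 27.7 tcp [0.4992 0.178  0.3615] yaw 172.95 tilt 0.2 F [-0.5  0.3 -0.2] gap 0.997 q [ 0.13  0.24  1.43 -0.    1.47 -1.32]
```

View pics/s23.png

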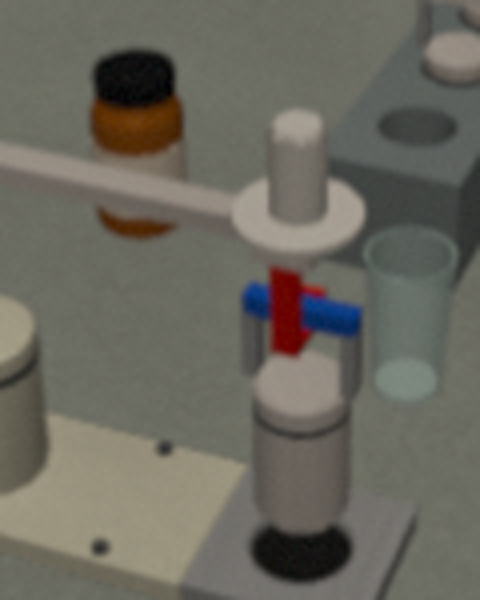

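View pics/top23.png

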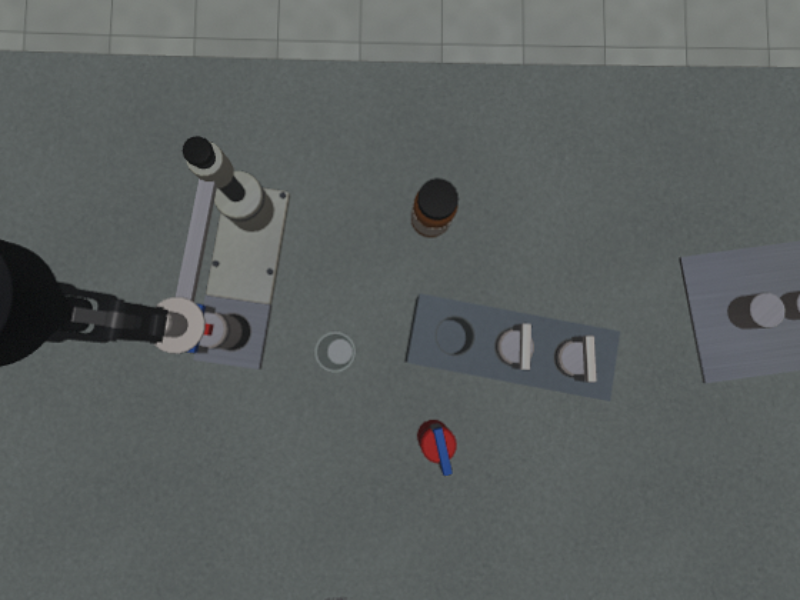

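The weight hangs upright above the dish, and the bystanders are where they were. I'll wait, check that it is still, and hand in.

```bash
python3 -m crank '[{"grip":0,"offset":[0,0,0],"angular":[0,0,0]},{"grip":0,"offset":[0,0,0],"angular":[0,0,0]},{"grip":0,"offset":[0,0,0],"angular":[0,0,0]},{"grip":0,"offset":[0,0,0],"angular":[0,0,0]},{"grip":0,"offset":[0,0,0],"angular":[0,0,0]},{"grip":0,"offset":[0,0,0],"angular":[0,0,0]},{"grip":0,"offset":[0,0,0],"angular":[0,0,0]},{"grip":0,"offset":[0,0,0],"angular":[0,0,0]},{"grip":0,"offset":[0,0,0],"angular":[0,0,0]},{"grip":0,"offset":[0,0,0],"angular":[0,0,0]}]'; python3 - <<'E'
from h import *
a=cam("side23.npz")["pixels"].astype(int); d=grab("side","side24.npz"); 
b=grab("side","side25.npz")["pixels"].astype(int); e=d["pixels"].astype(int)
r=np.s_[220:330,235:290]
print(abs(a[r]-e[r]).mean(),abs(e[r]-b[r]).mean(),abs(a[r]-e[r]).max())
t0=cam("top0.npz")["pixels"].astype(int);t=grab("top","top24.npz")["pixels"].astype(int)
for n,q in dict(beaker=np.s_[225:265,215:255],jar=np.s_[120:170,280:325],white=np.s_[215:280,342:430]).items(): print(n,abs(t0[q]-t[q]).mean().round(2))
# body underside height at dish xy
for z in(.04,.047,.05): print(z,proj(d,(.5004,.1765+.025,z)))
crop(d,190,180,120,150,4,"pics/s24.png")
E
```

```text
t: 28.8
tcp_pos: [0.5003, 0.1781, 0.3633]
tool_rot: [0.061, 0.998, 0.0, 0.0]
force: [0.7, -0.1, -0.7]
finger_gap: 1.004
1.3890909090909092 1.3786776859504133 15
beaker 0.88
jar 1.07
white 0.9
0.04 [[262.3096572  316.68777846]]
0.047 [[262.28619523 314.29284239]]
0.05 [[262.27612826 313.25964521]]
```

View pics/s24.png

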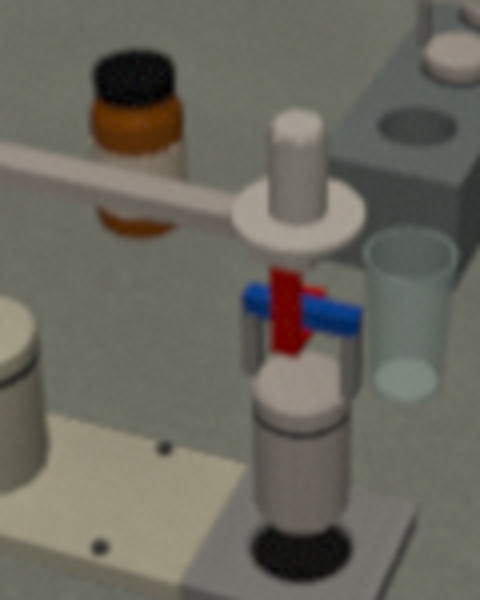

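```bash
python3 -c "
from station import manip; print(manip.sign_off())"
```

```text
the job is handed in; nothing more can be done
None
```

The blue-handled weight hangs upright and still on the hook, clear of the dish, and I handed the job in at about 29 s. The handing-in call gives no verdict, so what follows rests on my own checks.

**What I did:** I swung the hook's arm aside by its knob and lifted the weight straight out of its well. I lowered it onto the dish floor until the vertical force reversed, then let go. I then pulled the knob down about 57 mm, swung the hook in under the handle, let it rise to the top and released the knob.

**Last checks:**
- **Weight:** its underside is about 47–50 mm above the table, against 10 mm when standing in the dish, and it is centred over the dish. Side pictures about 1 s apart differ only by image noise.
- **Bystanders:** the beaker, the jar and both white weights look unchanged from the first top picture.
- **Robot:** the gripper is open and raised well clear, and the force reading is about zero.

**What disagreed:**
- **Fingertip height:** the true fingertips were about 30 mm behind the reported TCP along the tool axis. Both cameras showed it and touching the knob top confirmed it; I allowed for it in every grasp.
- **Grip on the handle:** the weight sat about 3 mm off the reported TCP. I corrected most of this before setting it down.
- **Side load:** there was a steady side force of about 6 N while I held the knob, probably from a small error in the arc. It was gone after release.

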